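# Load the lift-off fixture and wedge its plate clear

## Robot

A 7-joint arm with a two-finger parallel gripper is mounted at the origin on the work surface. World frame = base frame: x ahead of the robot, y to its left, z up, the work surface at z = 0. Lengths are in m, angles in degrees, forces in N, time in s.
With the tool pointing down it reaches from about 0.425 to 0.875 m from the base axis. Payload 4.7 kg.
Tool frame: the origin (TCP) lies on the front face of the gripper's body, between the roots of the fingers; the fingertips stand 70 mm ahead of it and the grasp point (between the pads) lies 51 mm ahead of it; z points along the fingers, y is the direction in which the jaws open and shut (so a half turn about z gives the same grasp; the last joint's range is limited). The gripper opens to 87 mm and grips with 3 to 60 N. Pads are 19 mm wide; open, the fingers measure 117 mm over their backs; the gripper's body (75 mm by 190 mm) begins 51 mm behind the grasp point.
Start: joints at [66.297, 18.392, -4.016, 83.108, 1.295, 78.541, -3.26], TCP at [0.27, -0.591, 0.292] pointing down, gripper open.
Joint ranges: [-163.93, 163.93], [-17.29, 119.83], [-79.2, 71.16], [3.27, 140.29], [-89.18, 269.18], [5.43, 117.66], [-154.24, 154.24]. Speed limits (degrees/s): [147.25, 147.25, 180, 180, 180, 180, 180].

## Interface

Orientations are given as [roll, pitch, yaw] about the fixed x, y, z axes, in that order (R = Rz(yaw) Ry(pitch) Rx(roll)).
In Python, from cell import env gives the robot as it stands.
- The arm moves only by the tool drive_tool, never from a script. Its argument "commands" is a list of rows, each a list of 7 numbers: the shift along the tool's x, y, z in cm, then the turn, a rotation vector about the tool's x, y, z in degrees, then the opening, from 0 (shut) to 1 (fully open). In form: [[tx, ty, tz, rx, ry, rz, hand], ...]. A call has 1 to 20 rows; each row shifts and turns the commanded pose from where the row before left it, along the tool's axes as they then stand; what a row does not reach is not made up. A row lasts 1/12 s, in which the tool goes at most 41.7 mm and 7.16 degrees, less where a joint would pass 70% of its speed; a pose out of reach is approached as far as the arm can. A call is refused whole if a number of a shift passes 4.17 or a number of a turn 7.16, either way. A call with a gripper value outside its range is refused whole. The fingers move at their own pace and stop on an object; "force" is the grip in N (left out, the last holds). Time passes only in rows, so rows that do not move let the fingers close. It gives the time, the measured TCP pose, the force and the opening at its end, in the units of the state.
- env.get_obs(): the state, without advancing time (a new reading comes with each control period).
- env.read_camera(name): name is "scene" or "top" or "wrist"; returns a dict with "img" (420x560x3 uint8, blue, green, red), "mtx" (3x3 intrinsics, pixels), "pose" (4x4, takes a point from camera to world coordinates). Camera axes: x right, y down, z forward; pixel columns grow to the right and rows downward; lengths in m; the calibration is good to about 2 mm. A picture is of the moment at which its call begins. There is no depth.
- env.sign_off(): hands the job in, once; it reports no verdict.
The state is a dict: "time_s": time; "qpos": joint angles; "joint_velocities": joint speeds; "effort": joint torques, N m; "tool_pos": TCP position; "tool_rot": TCP orientation; "force": force on the tool from outside, world axes, zero at the start; "wrist_torque": the same for the moment, N m; "grip_width": finger opening in m.
Only numpy, scipy, OpenCV 4.12 (cv2) and the standard library are available. Lean on these libraries where they do the work, as an engineer would, in place of code of your own. Each camera call takes 0.05 s, during which the arm holds its last target.

## Task

Stack the two solid steel discs centred on the floating plate of the guide-post fixture, the wide one first and the narrow one on top of it, and let go of them. Then grip the levelling wedge by its upright block, slide it flat along the bench, thin end first, between the fixture's two rails and under the loaded plate until the wedge alone lifts the plate just clear of the rails (about 3 mm), and finish there, still gripping the wedge. Leave the other things on the bench where they are.

Things in the scene. Friction and masses are not known exactly. Their poses are not given: they have to be found in the camera images.
- fixture: Lift-off fixture, fixed on the bench. Origin on the bench at its centre. Two dark rails along its y axis at x = -70 and +70 mm (50 wide, 120 long, 10 high) leave 90 mm free; a cross bar (10 high) at y = +70 closes the +y end. The -y end is open: the wedge enters there, moving to +y. Guide posts, 12 mm thick, 55 mm tall, at x = -80 and +80, y = 0. The floating plate lies on the rails.
- plate_centre (a point): Centre of the top of the floating aluminium plate, 22 mm above the bench at rest; axes as the fixture's. Plate 190 (x) x 100 (y) x 12 mm: its lower edge on the open side is at y = -50, 10 mm above the bench at rest. A scribed circle, 72 mm wide, marks the centre. About 0.3 to 0.55 kg; it slides only straight up and down on the posts, cannot tilt, and sinks back when not held up.
- plate (a joint): Height in m by which the floating plate is lifted off the rails: 0 = resting on them, at most 0.03.
- wide_disc: Solid flat steel disc, 60 mm diameter, 14 mm thick, about 0.2 kg, with a scribed circle on top, no hole. Origin at the centre of its underside, z up. Starts flat on the bench.
- narrow_disc: Solid flat steel disc, 42 mm diameter, 12 mm thick, about 0.1 kg, no hole. Origin at the centre of its underside, z up. Starts flat on the bench.
- wedge: Steel levelling wedge, 0.3 kg, flat on the bench. Origin on its underside below the centre of its upright grip block: 30 (x) x 28 (y) mm, z = 22 to 62, on a foot 40 (x) x 28 (y) x 22 high. The ramp, 40 wide, runs from the foot along +y, its top falling evenly from 21.2 mm high at y = 14 to 3 mm at the thin end, y = 125 (1 in 6.1). Pushing it under the loaded plate takes some 8 to 18 N.
- wedge_nose (a point): Middle of the wedge's thin end, on the underside, 125 mm from the wedge's origin along its +y axis. The ramp touches the resting plate's lower edge when the thin end is about 43 mm past that edge; each further 6.1 mm lifts the plate by 1 mm.
- bearing: Bystander: ball bearing ring, 62 mm outside, 40 mm bore, 15 mm high; origin under its centre. Leave it.
- small_bearing: Bystander: small bearing ring, 40 mm outside, 24 mm bore, 10 mm high; origin under its centre. Leave it.
- collar: Bystander: copper collar, 48 mm outside, 30 mm bore, 12 mm high; origin under its centre. Leave it.
Things that resemble listed ones, but are neither listed nor needed, are in the scene too. What is shaped like the wide_disc but blue is not meant.

How it is judged (in metres and radians):
On the way, in this order (a step that is already met when the one before it is completed fails the run):
1. the wide disc lies flat, released and centred on the resting plate (horizontal distance between wide_disc and plate_centre below 0.006 m and z of wide_disc in the frame of plate_centre between -0.002 and 0.003 m and angle between wide_disc's own z axis and vertical below 0.08 rad and linear speed of wide_disc below 0.02 m/s and contact force between the arm and wide_disc below 0.1 N and value of joint plate below 0.001 m), for 0.2 s.
2. the narrow disc lies flat, released and centred on the wide disc (all of step 1 and horizontal distance between narrow_disc and plate_centre below 0.006 m and z of narrow_disc in the frame of plate_centre between 0.012 and 0.017 m and angle between narrow_disc's own z axis and vertical below 0.08 rad and linear speed of narrow_disc below 0.02 m/s and contact force between the arm and narrow_disc below 0.1 N), for 0.2 s.
3. the gripped wedge alone carries the loaded plate 1.5 to 5 mm above the rails (horizontal distance between each of wide_disc, narrow_disc and plate_centre below 0.006 m and z of wide_disc in the frame of plate_centre between -0.002 and 0.003 m and angle between each of wide_disc, narrow_disc's own z axis and vertical below 0.08 rad and linear speed of each of wide_disc, narrow_disc below 0.02 m/s and contact force between the arm and wide_disc below 0.1 N and z of narrow_disc in the frame of plate_centre between 0.012 and 0.017 m and contact force between the arm and narrow_disc below 0.1 N and value of joint plate between 0.0015 and 0.005 m and velocity of joint plate between -0.005 and 0.005 m/s and contact force between wedge and fixture above 1.5 N and contact force between the fingers and wedge above 1 N and contact force between the arm and fixture below 0.2 N and angle between wedge's own z axis and vertical below 0.06 rad and height (world z) of wedge below 0.004 m), for 0.2 s.
At the end, for the whole second after the job is handed in: Discs flat, untouched, stacked wide below narrow, each within 6 mm of the plate's centre; plate still, 1.5 to 5 mm above the rails, carried by the wedge (over 1.5 N), not touched by the arm; wedge flat on the bench (4 mm, 0.06 rad), held by the fingers (over 1 N) (all of step 3); the arm keeps its last pose, push and grip.
It fails at once if a bystander is moved by more than 30 mm (distance of any of bearing, small_bearing, collar from where it was at the start of the episode above 0.03 m).
It fails at once if the plate is lifted more than 9 mm off the rails (value of joint plate above 0.009 m).
It also fails if it takes over 72 s, if anything falls off the work surface, if the arm or the gripper's body presses on something with over 40 N, if the wrist force passes 120 N, or if a joint passes its speed limit or range.

## Working session

There is one attempt and no reset: what is moved stays moved. The work goes in short steps, Python scripts to look and compute and a tool call to move; the robot and the scene stay as the last step left them, time stands still between calls to the robot, and variables do not carry over. Pictures are saved under pics/ and viewed, and the job is handed in when it is done.

Besides the shell and the picture viewer there is one more tool, called after "Call:" as name(argument=value, ...), one argument or row to a line, values as JSON. drive_tool: Moves the arm, as the interface text tells. Its arguments: {"type":"object","properties":{"commands":{"type":"array"},"force":{"type":"number"}},"required":["commands"]}

```bash
ls; mkdir -p pics; python3 - <<'E'
from cell import env
import cv2
o=env.get_obs()
for k,v in o.items(): print(k,v)
for n in ["scene","top","wrist"]:
    c=env.read_camera(n); cv2.imwrite(f"pics/{n}0.png",c["img"]); print(n,c["mtx"].tolist(),c["pose"].round(4).tolist())
E
```

```text
pics
time_s 0.0
qpos [66.29733148 18.43744481 -4.0156629  83.17346769  1.29520375 78.54059977
 -3.26063904]
joint_velocities [-0.02016338  0.02488188  0.04397743  0.0016181  -0.00189385 -0.02819998
 -0.01989939]
effort [-4.98085483e-04 -4.91291392e+01 -4.04096385e-01 -3.12528384e+01
 -6.39036368e-02  4.38928034e-02  1.81639948e-04]
tool_pos [ 0.26944912 -0.59106885  0.29119228]
tool_rot [-1.79893741e+02  5.85931527e-03  2.45119181e+01]
force [ 0.73748063 -0.41154821  0.19949765]
wrist_torque [ 0.0125863   0.06077656 -0.03558016]
grip_width 0.08669881436998253
scene [[403.64150134102306, 0.0, 275.8261005295099], [0.0, 403.64150134102306, 210.42632197092973], [0.0, 0.0, 1.0]] [[-0.8087, 0.5062, -0.2996, 0.7966], [0.5882, 0.7016, -0.4022, 0.3991], [0.0066, -0.5015, -0.8651, 0.7972], [0.0, 0.0, 0.0, 1.0]]
top [[457.21045044360494, 0.0, 279.67135460843485], [0.0, 457.21045044360494, 214.3129005160131], [0.0, 0.0, 1.0]] [[0.0136, -0.9937, 0.1115, 0.368], [-0.9996, -0.0106, 0.028, 0.0129], [-0.0267, -0.1119, -0.9934, 1.2905], [0.0, 0.0, 0.0, 1.0]]
wrist [[359.8542654332006, 0.0, 279.6196734315855], [0.0, 359.8542654332006, 208.99123739911226], [0.0, 0.0, 1.0]] [[0.4142, -0.8715, -0.2627, 0.3421], [-0.9102, -0.3972, -0.1174, -0.5586], [-0.002, 0.2877, -0.9577, 0.3835], [0.0, 0.0, 0.0, 1.0]]
```

View pics/scene0.png

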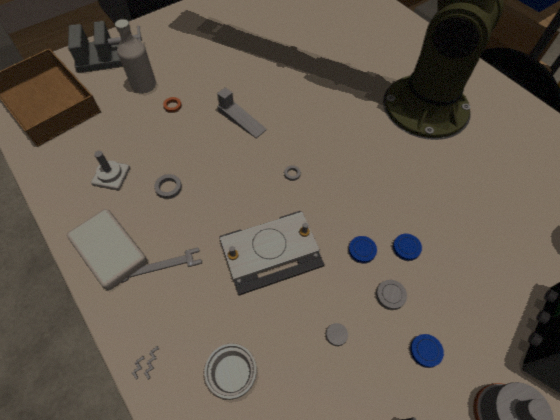

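View pics/top0.png

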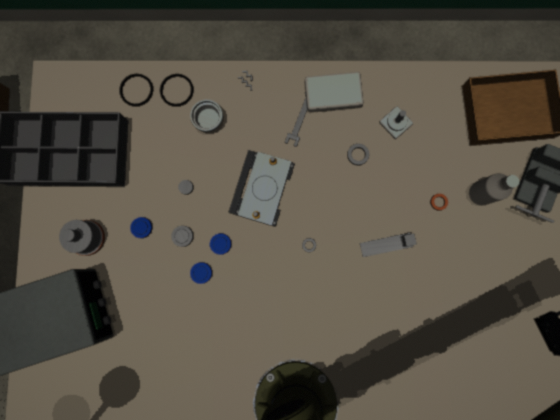

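View pics/wrist0.png

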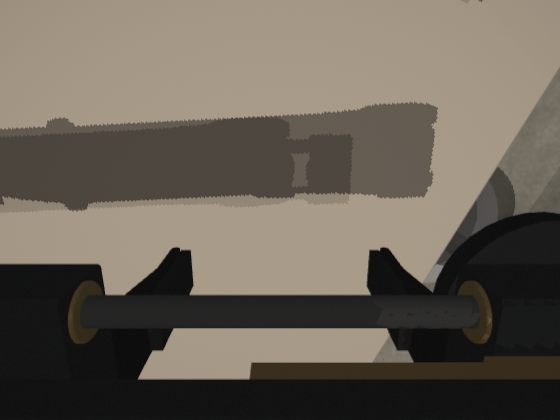

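The top view shows the fixture plate at about (264,188), with its dark cross bar on the left and the open end to the right. The wide disc is at (182,236), the narrow disc at (186,187), the wedge block at (408,239) and its nose at (362,247). The rings are at (309,244), (358,154) and (439,202), and the blue decoys are nearby.

```bash
cat > h.py <<'E'
from cell import env
import cv2, numpy as np
def ray(c,px,z):
    K,P=np.array(c["mtx"]),np.array(c["pose"])
    px=np.atleast_2d(np.asarray(px,float))
    d=(np.linalg.inv(K)@np.c_[px,np.ones(len(px))].T).T@P[:3,:3].T
    o=P[:3,3]; s=(z-o[2])/d[:,2]
    return o+s[:,None]*d
def proj(c,X):
    K,P=np.array(c["mtx"]),np.array(c["pose"])
    X=np.atleast_2d(X); Y=(X-P[:3,3])@P[:3,:3]; u=Y@K.T
    return u[:,:2]/u[:,2:]
E
python3 - <<'E'
from h import *
for n,bs in {"top":[(130,140,170,130),(330,215,100,60),(225,140,75,90)],"scene":[(310,215,130,130),(205,80,70,65),(210,200,125,100)]}.items():
    c=env.read_camera(n); np.savez(f"{n}0.npz",**c)
    for i,(x,y,w,h) in enumerate(bs):
        s=min(800/w,600/h); cv2.imwrite(f"pics/{n}_c{i}.png",cv2.resize(c["img"][y:y+h,x:x+w],None,fx=s,fy=s,interpolation=cv2.INTER_CUBIC)); print(n,i,s)
    def circ(px,z): print(n,px,ray(c,[px],z).round(4))
    if n=="top":
        for p,z in [((182,236),.014),((186,187),.012),((264,188),.022),((408,239),.062),((362,247),0.003),((309,244),.01),((358,154),.015)]: circ(p,z)
    else:
        for p,z in [((392,294),.014),((337,334),.012),((269,243),.022),((225,99),.062),((259,130),0.003),((292,172),.01)]: circ(p,z)
E
```

```text
top 0 4.615384615384615
top 1 8.0
top 2 6.666666666666667
top (182, 236) [[0.447  0.3228 0.014 ]]
top (186, 187) [[0.587  0.3171 0.012 ]]
top (264, 188) [[0.5844 0.0938 0.022 ]]
top (408, 239) [[ 0.4433 -0.2959  0.062 ]]
top (362, 247) [[ 0.4229 -0.1825  0.003 ]]
top (309, 244) [[ 0.4291 -0.0341  0.01  ]]
top (358, 154) [[ 0.6858 -0.1711  0.015 ]]
scene 0 4.615384615384615
scene 1 9.23076923076923
scene 2 6.0
scene (392, 294) [[0.4503 0.3281 0.014 ]]
scene (337, 334) [[0.5904 0.3232 0.012 ]]
scene (269, 243) [[0.5868 0.0947 0.022 ]]
scene (225, 99) [[ 0.4555 -0.278   0.062 ]]
scene (259, 130) [[ 0.4161 -0.1887  0.003 ]]
scene (292, 172) [[ 0.4303 -0.0301  0.01  ]]
```

View pics/top_c0.png

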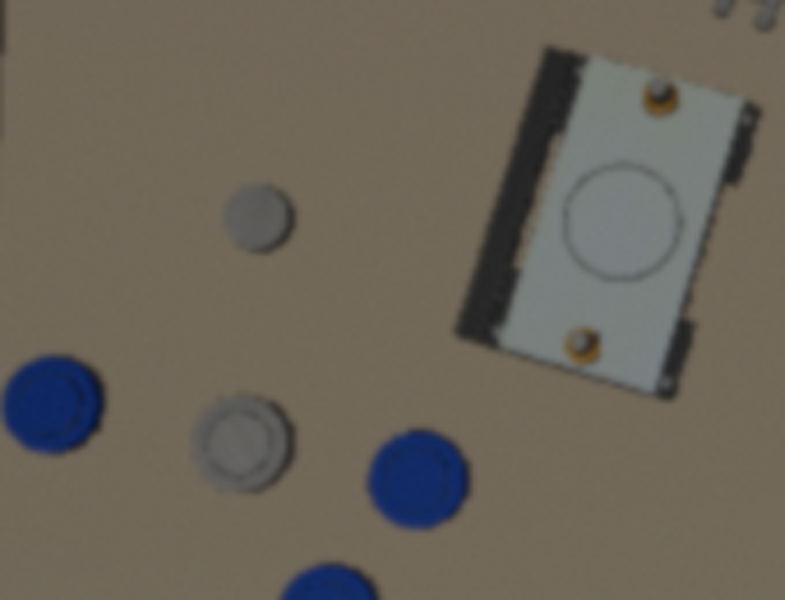

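View pics/top_c1.png

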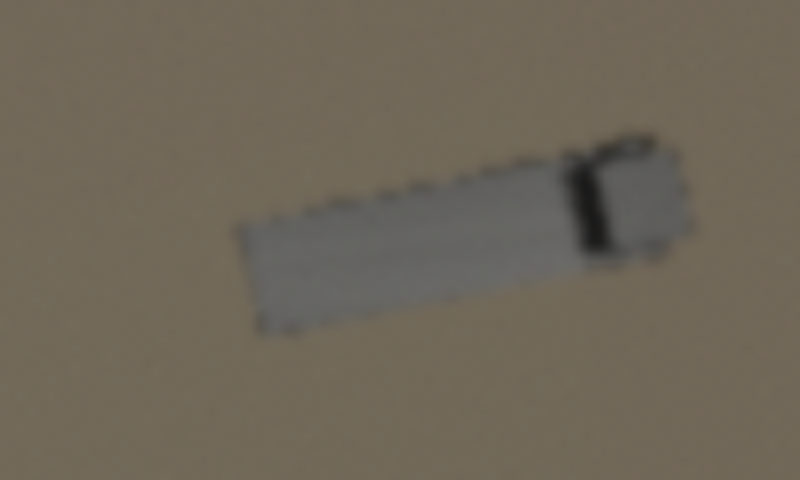

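View pics/scene_c2.png

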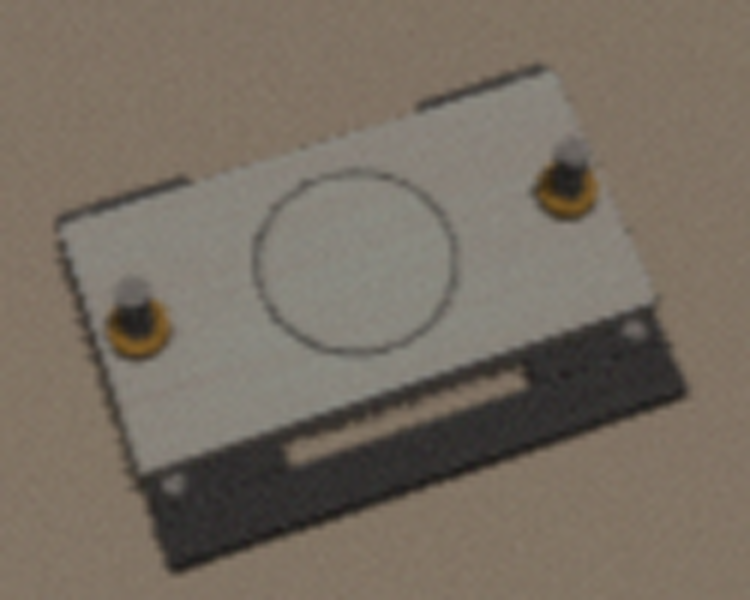

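View pics/scene_c0.png

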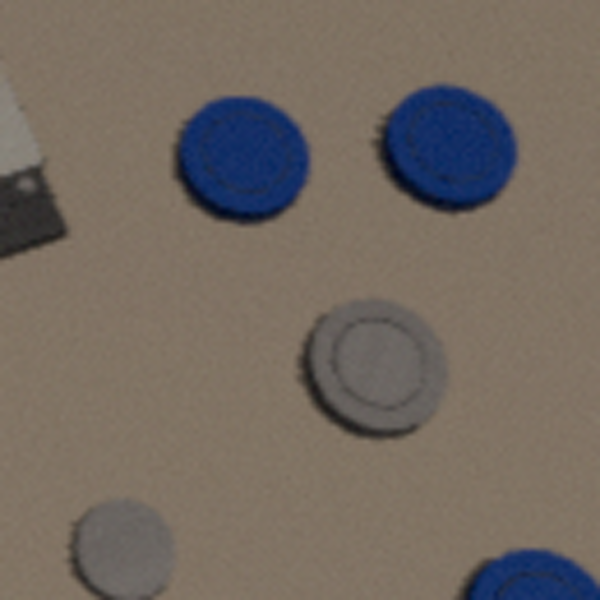

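View pics/scene_c1.png

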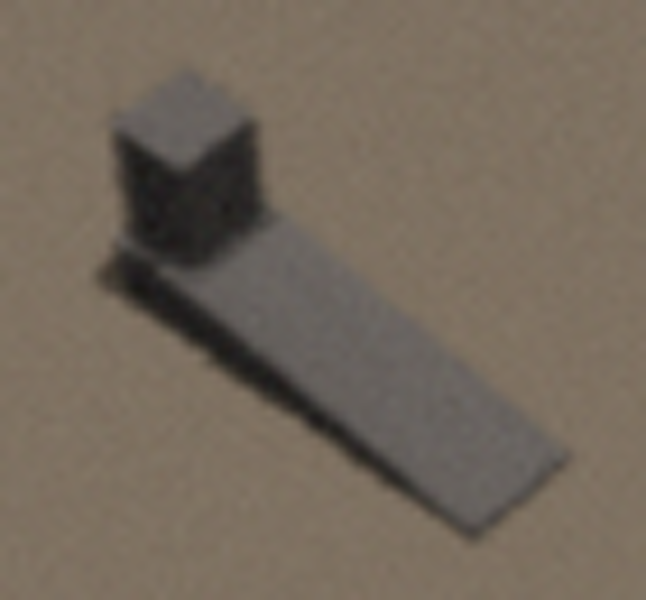

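Call:
drive_tool(
  commands=[
    [0,0,0,0,0,-4,1],
    [0,0,0,0,0,-7,1],
    [0,0,0,0,0,-7,1],
    [0,0,0,0,0,-7,1],
    [0,0,0,0,0,-7,1],
    [0,0,0,0,0,-7,1],
    [0,0,0,0,0,-7,1],
    [0,0,0,0,0,-4,1],
  ],
)

```text
time_s: 0.92
tool_pos: [0.2696, -0.5914, 0.2921]
tool_rot: [-180.0, -0.0, 74.8]
force: [-0.2, -0.1, -0.6]
grip_width: 0.087
```

Call:
drive_tool(
  commands=[
    [1.5,0.2,0.2,0,0,0,1],
    [3,0.5,0.2,0,0,0,1],
    [4,0.6,0.2,0,0,0,1],
    [4,0.6,0.2,0,0,0,1],
    [4,0.6,0.2,0,0,0,1],
    [4,0.6,0.2,0,0,0,1],
    [4,0.6,0.2,0,0,0,1],
    [4,0.6,0.2,0,0,0,1],
    [4,0.7,0.2,0,0,0,1],
    [4,0.7,0.2,0,0,0,1],
    [4,0.7,0.2,0,0,0,1],
    [4,0.7,0.2,0,0,0,1],
    [4,0.7,0.2,0,0,0,1],
    [4,0.7,0.2,0,0,0,1],
    [4,0.7,0.2,0,0,0,1],
    [4,0.7,0.2,0,0,0,1],
    [4,0.7,0.2,0,0,0,1],
    [4,0.7,0.2,0,0,0,1],
    [3.5,0.6,0.2,0,0,0,1],
    [2,0.5,0.2,0,0,0,1],
  ],
)

```text
time_s: 2.58
tool_pos: [0.5872, 0.0938, 0.2523]
tool_rot: [-180.0, -0.2, 74.8]
force: [-1.1, -0.4, -0.6]
grip_width: 0.0875
```

```bash
python3 - <<'E'
from h import *
o=env.get_obs(); print(o["time_s"],o["tool_pos"],o["tool_rot"],o["qpos"])
c=env.read_camera("wrist"); np.savez("w1.npz",**c); cv2.imwrite("pics/w1.png",c["img"])
E
```

```text
2.5833 [0.58721293 0.09376753 0.25232758] [-1.79996226e+02 -1.66133872e-01  7.47835873e+01] [ 24.1732088   17.64022023 -42.91018552  93.29513018  12.25495236
  73.86212999 -36.01711773]
```

View pics/w1.png

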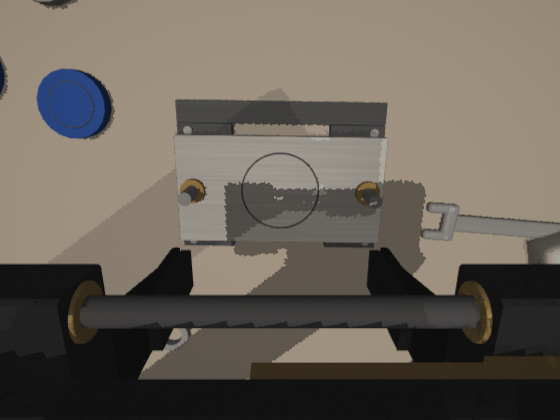

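The wrist view shows the plate circle centred near (280,190), the post bases at (192,189) and (367,192), and the dark cross bar at the top.

```bash
python3 - <<'E'
from h import *
c=dict(np.load("w1.npz")); im=c["img"]; g=cv2.cvtColor(im,cv2.COLOR_BGR2GRAY)
# circle: dark line relative to local background, search radially
cx,cy=280.,190.
bg=cv2.medianBlur(g,15); dif=bg.astype(int)-g
def fitc(cx,cy):
    pts=[]
    for a in np.arange(0,360,4):
        r=np.arange(30,46,.25)
        xs=cx+r*np.cos(np.radians(a)); ys=cy+r*.97*np.sin(np.radians(a))
        v=cv2.remap(dif.astype(np.float32),xs.astype(np.float32)[None],ys.astype(np.float32)[None],cv2.INTER_LINEAR)[0]
        i=v.argmax()
        if v[i]>10: pts.append((xs[i],ys[i]))
    return np.array(pts)
p=fitc(cx,cy)
W=ray(c,p,.022)[:,:2]
for _ in range(6):
    A=np.c_[2*W,np.ones(len(W))]; s=np.linalg.lstsq(A,(W**2).sum(1),rcond=None)[0]; r=np.sqrt(s[2]+s[:2]@s[:2]); e=abs(np.hypot(*(W-s[:2]).T)-r); W=W[e<max(.0015,1.5*np.median(e))]
print("circle",s[:2],r,len(W),len(p))
# plate +y edge: brightness step rows 125..150 
pts=[]
for x in range(190,375,3):
    if 225<x<335: pass
    col=cv2.GaussianBlur(g,(3,3),0)[120:150,x].astype(int); d=np.diff(col); pts.append((x,120+d.argmax()+.5))
L=ray(c,pts,.022)[:,:2]
# crossbar outer edge
pts2=[]
for x in range(185,380,3):
    col=cv2.GaussianBlur(g,(3,3),0)[90:112,x].astype(int); d=np.diff(col); pts2.append((x,90+d.argmin()+.5))
M=ray(c,pts2,.010)[:,:2]
for n,Q in (("edge",L),("bar",M)):
    vx,vy,x0,y0=cv2.fitLine(Q.astype(np.float32),cv2.DIST_HUBER,0,.01,.01).ravel(); print(n,np.degrees(np.arctan2(vy,vx)),x0,y0,"dist from centre",abs((s[0]-x0)*vy-(s[1]-y0)*vx))
# post bases and corners
print(ray(c,[(192,188),(367,192)],.022))
E
```

```text
circle [0.58775112 0.09373862] 0.03518254499391071 90 90
edge -16.498493 0.5852351 0.1476551 dist from centre 0.05098206530877594
bar -16.110992 0.6140835 0.16950323 dist from centre 0.08009623496558764
[[0.51071427 0.11786538 0.022     ]
 [0.6652522  0.07179662 0.022     ]]
```

Call:
drive_tool(
  commands=[
    [0,0,0,0,0,1.3,1],
    [1.2,-1.4,0,0,0,0,1],
    [2.5,-2.7,0.4,0,0,0,1],
    [2.5,-2.7,0.5,0,0,0,1],
    [2.5,-2.7,0.5,0,0,0,1],
    [2.5,-2.7,0.5,0,0,0,1],
    [2.5,-2.7,0.5,0,0,0,1],
    [2.5,-2.7,0.5,0,0,0,1],
    [1.5,-1.6,0.1,0,0,0,1],
    [0.5,-0.7,0,0,0,0,1],
    [0,0,0,0,0,0,1],
    [0,0,0,0,0,0,1],
  ],
)

```text
time_s: 3.63
tool_pos: [0.4497, 0.3185, 0.2223]
tool_rot: [179.9, 0.1, 73.1]
force: [0.3, -0.9, -0.7]
grip_width: 0.0867
```

```bash
cat >> h.py <<'E'
def toolmove(o,target):
    from scipy.spatial.transform import Rotation as R
    M=R.from_euler("xyz",o["tool_rot"],degrees=True).as_matrix()
    return (M.T@(np.array(target)-o["tool_pos"])*100).round(2)
def disc(c,guess,R,z):
    """edge of a pale disc: rays from guess outward, strongest bright-to-dark step, circle fit in the world"""
    g=cv2.GaussianBlur(cv2.cvtColor(c["img"],cv2.COLOR_BGR2GRAY),(3,3),0).astype(np.float32)
    s=np.array(guess,float)
    for k in range(4):
        W=[]
        for a in np.radians(np.arange(0,360,4)):
            r=np.arange(R-.008,R+.008,.0003)
            X=np.c_[s[0]+r*np.cos(a),s[1]+r*np.sin(a),np.full(len(r),z)]
            u=proj(c,X).astype(np.float32)
            v=cv2.remap(g,u[:,0][None],u[:,1][None],cv2.INTER_LINEAR)[0]
            d=np.abs(v[4:]-v[:-4]); i=d.argmax()
            if d[i]>8: W.append(X[i+2,:2])
        W=np.array(W)
        for _ in range(6):
            A=np.c_[2*W,np.ones(len(W))]; q=np.linalg.lstsq(A,(W**2).sum(1),rcond=None)[0]; r=np.sqrt(q[2]+q[:2]@q[:2]); e=abs(np.hypot(*(W-q[:2]).T)-r); W=W[e<max(.001,1.5*np.median(e))]
        s=q[:2]
    return s,r,len(W)
def shot(n,name):
    c=env.read_camera(n); cv2.imwrite(f"pics/{name}.png",c["img"]); np.savez(f"{name}.npz",**c); return c
E
python3 - <<'E'
from h import *
o=env.get_obs(); print(o["time_s"],o["tool_pos"],o["tool_rot"])
c=shot("wrist","w2"); print(proj(c,[.449,.325,.014])); print(disc(c,(.449,.325),.03,.014))
E
```

```text
3.6333 [0.44967158 0.31852438 0.22231983] [1.79912863e+02 7.94069840e-02 7.31007995e+01]
[[275.69089313 189.59007059]]
(array([0.45042296, 0.32669785]), np.float64(0.030378548865474104), 41)
```

View pics/w2.png

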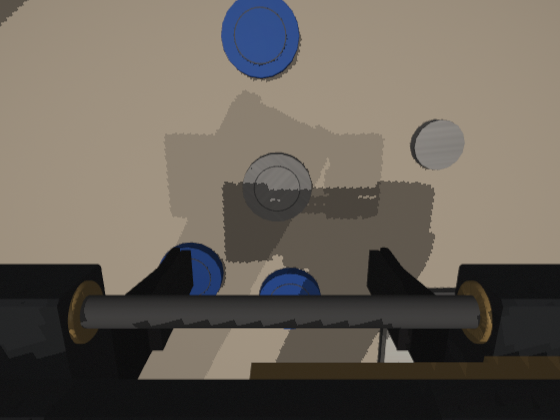

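```bash
python3 - <<'E'
from h import *
c=dict(np.load("w2.npz")); o=env.get_obs()
print(o["tool_rot"],toolmove(o,[.4504,.3268,.0735]))
p=ray(c,[(438,144)],.012); print(p, disc(c,p[0,:2],.021,.012))
E
```

```text
[1.79910881e+02 7.98710310e-02 7.30079352e+01] [ 0.88 -0.28 14.88]
[[0.58965839 0.32240054 0.012     ]] (array([0.58865318, 0.32225094]), np.float64(0.021959432121415073), 90)
```

Call:
drive_tool(
  commands=[
    [0.5,-0.2,1,0,0,0,1],
    [0.4,-0.1,2.5,0,0,0,1],
    [0,0,3,0,0,0,1],
    [0,0,3,0,0,0,1],
    [0,0,2.5,0,0,0,1],
    [0,0,1.5,0,0,0,1],
    [0,0,0.9,0,0,0,1],
    [0,0,0.4,0,0,0,1],
    [0,0,0,0,0,0,1],
    [0,0,0,0,0,0,1],
  ],
  force=30,
)

```text
time_s: 4.52
tool_pos: [0.4493, 0.3299, 0.0749]
tool_rot: [180.0, -0.1, 73.2]
force: [-0.2, -0.0, 0.5]
grip_width: 0.0874
```

```bash
python3 - <<'E'
from h import *
o=env.get_obs(); print(o["time_s"],o["tool_pos"],o["tool_rot"],o["force"])
shot("wrist","w3")
E
```

```text
4.5167 [0.44928034 0.32988911 0.0748663 ] [ 1.79954134e+02 -5.15845787e-02  7.31654340e+01] [-0.23550563 -0.02395024  0.47507969]
```

View pics/w3.png

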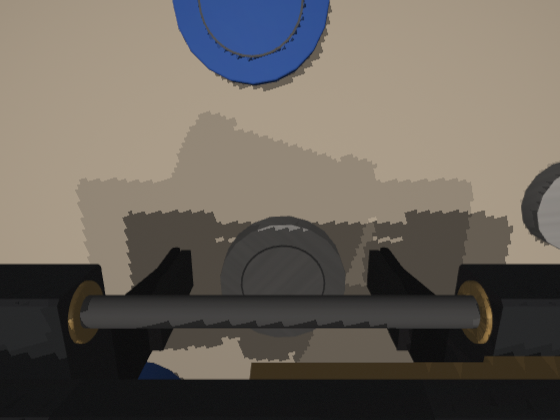

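```bash
python3 - <<'E'
from h import *
c=dict(np.load("w3.npz")); o=env.get_obs(); print(o["tool_pos"])
print(disc(c,(.4504,.3267),.03,.014))
P=proj(c,[[.4504+.03*np.cos(a),.3267+.03*np.sin(a),.014] for a in np.arange(0,6.28,.1)])
im=c["img"].copy()
for u in P: cv2.circle(im,tuple(int(x) for x in u.round()),1,(0,0,255),-1)
t=proj(c,[[o["tool_pos"][0],o["tool_pos"][1],.014]])[0]; print(t); cv2.circle(im,tuple(int(x) for x in t),3,(0,255,0),-1)
cv2.imwrite("pics/w3a.png",im)
E
```

```text
[0.44936464 0.33010513 0.07523738]
(array([0.4518954 , 0.32927904]), np.float64(0.02975616866974396), 30)
[278.36584359 276.07190086]
```

View pics/w3a.png

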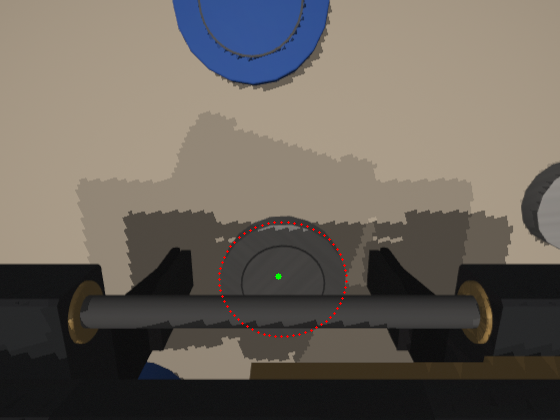

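Call:
drive_tool(
  commands=[
    [0,0.2,0.1,0,0,0,0.9],
    [0,0,0,0,0,0,0.6],
    [0,0,0,0,0,0,0.3],
    [0,0,0,0,0,0,0],
    [0,0,0,0,0,0,0],
    [0,0,0,0,0,0,0],
  ],
  force=30,
)

```text
time_s: 5.07
tool_pos: [0.4505, 0.3293, 0.0734]
tool_rot: [180.0, -0.0, 73.2]
force: [-0.1, -0.6, 0.2]
grip_width: 0.058
```

Call:
drive_tool(
  commands=[
    [0,0,0,0,0,0,0],
    [0,0,-0.5,0,0,0,0],
    [0,0,-1.5,0,0,0,0],
    [0,0,-2.5,0,0,0,0],
    [0,0,-2,0,0,0,0],
    [0,0,-1,0,0,0,0],
    [0,0,0,0,0,0,0],
  ],
)

```text
time_s: 5.65
tool_pos: [0.4516, 0.3304, 0.1513]
tool_rot: [179.8, -0.2, 73.2]
force: [0.3, 1.2, -2.3]
grip_width: 0.0577
```

```bash
python3 - <<'E'
from h import *
o=env.get_obs(); print(o["time_s"],o["tool_pos"],o["tool_rot"],o["force"],o["grip_width"])
c=shot("wrist","w4")
print("fix",toolmove(o,[.5878,.0937,o["tool_pos"][2]]))
E
```

```text
5.65 [0.45164594 0.33035595 0.15133091] [179.78024798  -0.20155495  73.20996098] [ 0.3125628   1.16148443 -2.25751231] 0.05769363047611911
fix [-1.872e+01  1.987e+01  1.000e-02]
```

View pics/w4.png

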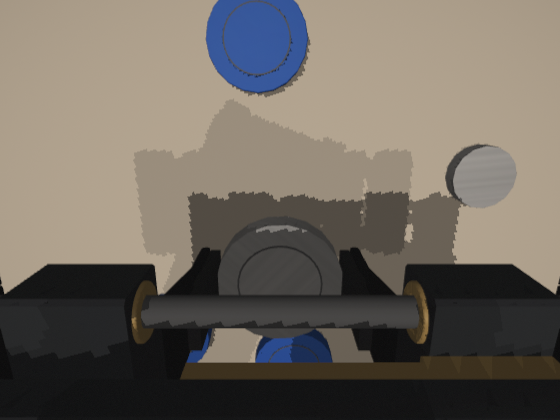

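```bash
python3 - <<'E'
from h import *
from scipy.spatial.transform import Rotation as R
c=dict(np.load("w4.npz")); o=env.get_obs(); t=o["tool_pos"]
s=disc(c,t[:2],.03,t[2]-.0594); print(s)
M=R.from_euler("xyz",o["tool_rot"],degrees=True).as_matrix()
print("disc in tool mm",M.T@(np.r_[s[0],t[2]-.0594]-t)*1000)
E
```

```text
(array([0.4513357, 0.3264235]), np.float64(0.029795660053488195), 34)
disc in tool mm [-3.01049329  1.04624777 59.39781739]
```

Call:
drive_tool(
  commands=[
    [-0.8,0.9,-0.3,0,0,0,0],
    [-2,2.1,-0.3,0,0,0,0],
    [-2.6,2.8,-0.4,0,0,0,0],
    [-2.6,2.8,0,0,0,0,0],
    [-2.6,2.8,0,0,0,0,0],
    [-2.6,2.8,0,0,0,0,0],
    [-2.4,2.6,0,0,0,0,0],
    [-1.6,1.7,0,0,0,0,0],
    [-0.9,1,0,0,0,0,0],
    [-0.3,0.3,0,0,0,0,0],
    [0,0,0,0,0,0,0],
    [0,0,0,0,0,0,0],
    [0,0,0,0,0,0,0],
  ],
)

```text
time_s: 6.78
tool_pos: [0.5857, 0.0986, 0.1581]
tool_rot: [-179.9, -0.0, 73.4]
force: [-0.3, -0.1, -1.2]
grip_width: 0.058
```

```bash
python3 - <<'E'
from h import *
o=env.get_obs(); print(o["time_s"],o["tool_pos"],o["tool_rot"],o["force"],o["grip_width"])
c=shot("wrist","w5")
print("fix",toolmove(o,[.5887,.0966,.096]))
E
```

```text
6.7833 [0.5856835  0.09862842 0.15812754] [-1.79940171e+02 -4.24898716e-02  7.34311657e+01] [-0.29666249 -0.1442573  -1.20941396] 0.057978331739552226
fix [-0.11  0.35  6.21]
```

View pics/w5.png

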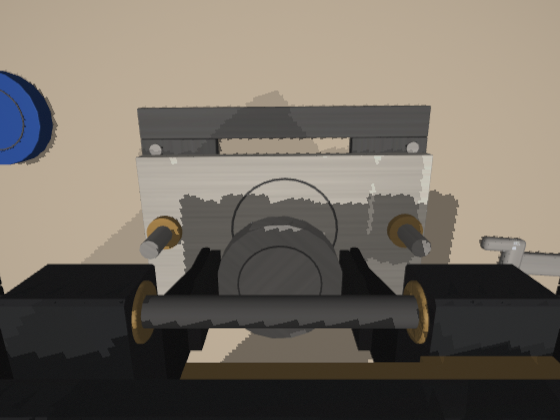

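```bash
python3 - <<'E'
from h import *
from scipy.spatial.transform import Rotation as R
c=dict(np.load("w5.npz")); o=env.get_obs(); t=o["tool_pos"]
s=disc(c,t[:2],.03,t[2]-.0594); print(s)
p=disc(c,(.5878,.0937),.0355,.022); print(p)
M=R.from_euler("xyz",o["tool_rot"],degrees=True).as_matrix()
print("circle-disc in tool mm",M.T@(np.r_[p[0]-s[0],0])*1000)
# manual circle points: top (284,179), left (233,228), right(337,228)
q=ray(c,[(284,179.5),(233,228),(337,228),(248,193),(322,193)],.022)[:,:2]
A=np.c_[2*q,np.ones(5)]; z=np.linalg.lstsq(A,(q**2).sum(1),rcond=None)[0]; print(z[:2],np.sqrt(z[2]+z[:2]@z[:2]))
E
```

```text
(array([0.58510616, 0.0960358 ]), np.float64(0.029712052839377025), 33)
(array([0.587808  , 0.09367378]), np.float64(0.03608479784353521), 32)
circle-disc in tool mm [-1.49338258e+00  3.26326050e+00 -2.73812531e-03]
[0.58830559 0.09345893] 0.03510147253623615
```

Call:
drive_tool(
  commands=[
    [-0.1,0.2,0.5,0,0,0,0],
    [0,0.1,1.5,0,0,0,0],
    [0,0,1.8,0,0,0,0],
    [0,0,1,0,0,0,0],
    [0,0,0.5,0,0,0,0],
    [0,0,0.3,0,0,0,0],
    [0,0,0.2,0,0,0,0],
    [0,0,0.1,0,0,0,0],
    [0,0,0,0,0,0,0],
    [0,0,0,0,0,0,0],
  ],
)

```text
time_s: 7.67
tool_pos: [0.5899, 0.0941, 0.0999]
tool_rot: [179.9, -0.0, 73.2]
force: [0.5, -0.6, -2.1]
grip_width: 0.0584
```

```bash
python3 - <<'E'
from h import *
from scipy.spatial.transform import Rotation as R
o=env.get_obs(); print(o["time_s"],o["tool_pos"],o["tool_rot"],o["force"],o["grip_width"])
c=shot("wrist","w6"); t=o["tool_pos"]
s=disc(c,t[:2],.03,t[2]-.0594); print(s)
p=disc(c,(.5878,.0937),.0355,.022); print(p)
M=R.from_euler("xyz",o["tool_rot"],degrees=True).as_matrix()
print("circle-disc in tool mm",M.T@(np.r_[p[0]-s[0],0])*1000)
E
```

```text
7.6667 [0.58986179 0.0941161  0.09985832] [ 1.79936697e+02 -1.76308836e-02  7.32114120e+01] [ 0.48748307 -0.55328379 -2.06463639] 0.058402294468257454
(array([0.59269739, 0.09222592]), np.float64(0.03194544814921792), 41)
(array([0.58825164, 0.0928339 ]), np.float64(0.03601112149048204), 33)
circle-disc in tool mm [-0.70204287 -4.43185829 -0.00511256]
```

View pics/w6.png

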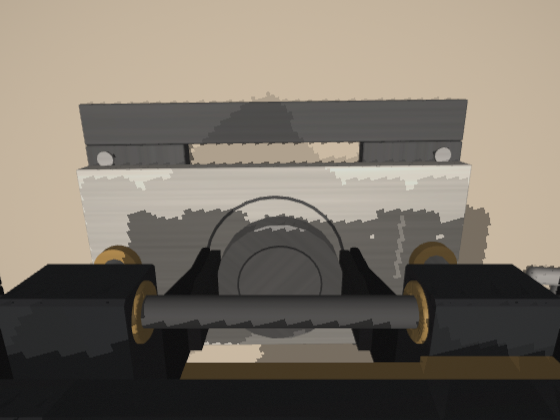

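Call:
drive_tool(
  commands=[
    [0.1,-0.2,0,0,0,0,0],
    [0,0,0.15,0,0,0,0],
    [0,0,0.1,0,0,0,0],
    [0,0,0,0,0,0,0],
    [0,0,0,0,0,0,0],
    [0,0,0,0,0,0,0],
  ],
)

```text
time_s: 8.22
tool_pos: [0.5878, 0.0955, 0.0967]
tool_rot: [180.0, 0.0, 73.2]
force: [0.1, -0.0, -1.9]
grip_width: 0.0584
```

```bash
python3 - <<'E'
from h import *
o=env.get_obs(); print(o["time_s"],o["tool_pos"],o["tool_rot"],o["force"],o["grip_width"])
c=shot("wrist","w7"); t=o["tool_pos"]
p=disc(c,(.5878,.0937),.0355,.022); print(p)
cv2.imwrite("pics/w7c.png",cv2.resize(c["img"][150:350,180:380],None,fx=3,fy=3,interpolation=cv2.INTER_CUBIC))
E
```

```text
8.2167 [0.58783545 0.09548072 0.09668809] [1.79999441e+02 5.26796868e-03 7.32078162e+01] [ 0.13174578 -0.04029093 -1.89444678] 0.058352797501347614
(array([0.58740968, 0.08602461]), np.float64(0.03443457073790082), 31)
```

View pics/w7c.png

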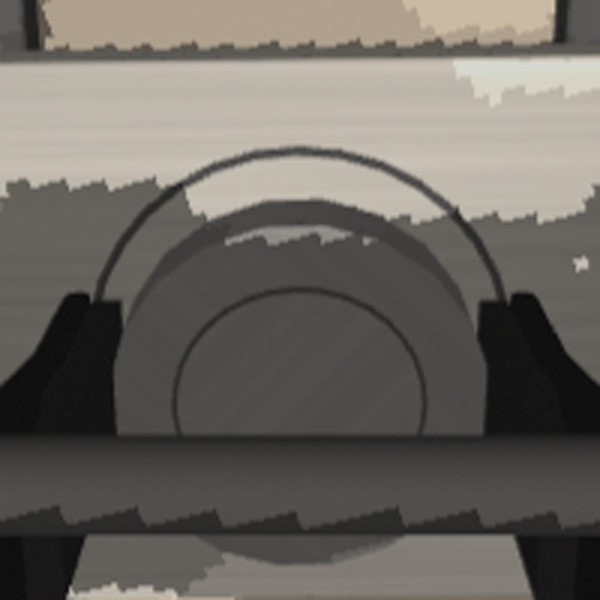

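```bash
python3 - <<'E'
from h import *
c=dict(np.load("w7.npz"))
def R(u,v,z): return ray(c,[(180+u/3,150+v/3)],z)[0]
tx=np.array([np.cos(np.radians(73.3)),np.sin(np.radians(73.3)),0])
C=np.array([.5878,.0937,0])
for z in (.0225,.023,.024): print("circ top", (R(300,152,.022)-C)@tx, "disc bottom rim",(R(300,200,z)-C)@tx,"top rim",(R(300,226,z+.014)-C)@tx, "far rim", (R(300,563,z+.014)-C)@tx)
E
```

```text
circ top 0.03489272446550119 disc bottom rim 0.02696752609706691 top rim 0.02741341869939074 far rim -0.031496610136812236
circ top 0.03489272446550119 disc bottom rim 0.027129285833727663 top rim 0.02758857205769125 far rim -0.03112822993399871
circ top 0.03489272446550119 disc bottom rim 0.02745280530704916 top rim 0.027938878774292263 far rim -0.030391469528371597
```

Call:
drive_tool(
  commands=[
    [0.15,0,0,0,0,0,0],
    [0,0,0.05,0,0,0,0],
    [0,0,0.05,0,0,0,0],
    [0,0,0,0,0,0,0],
    [0,0,0,0,0,0,0],
  ],
)

```text
time_s: 8.68
tool_pos: [0.5882, 0.097, 0.0957]
tool_rot: [-180.0, 0.0, 73.2]
force: [1.4, -0.5, -1.5]
grip_width: 0.0581
```

```bash
python3 - <<'E'
from h import *
o=env.get_obs(); print(o["time_s"],o["tool_pos"],o["tool_rot"],o["force"],o["grip_width"])
E
```

```text
8.6833 [0.58821437 0.09697648 0.09566712] [-1.79996144e+02  8.82124763e-03  7.32141960e+01] [ 1.39355839 -0.47374854 -1.53092407] 0.05810610645705042
```

Call:
drive_tool(
  commands=[
    [0,0,0.05,0,0,0,0],
    [0,0,0,0,0,0,0],
    [0,0,0,0,0,0,0],
  ],
)

```text
time_s: 8.93
tool_pos: [0.5883, 0.097, 0.0954]
tool_rot: [180.0, 0.0, 73.2]
force: [-0.4, 1.2, -0.1]
grip_width: 0.0582
```

Call:
drive_tool(
  commands=[
    [0,0,0.05,0,0,0,0],
    [0,0,0,0,0,0,0],
    [0,0,0,0,0,0,0],
  ],
)

```text
time_s: 9.18
tool_pos: [0.5883, 0.097, 0.0953]
tool_rot: [180.0, 0.0, 73.2]
force: [-3.7, -0.3, 5.7]
grip_width: 0.0579
```

Call:
drive_tool(
  commands=[
    [0,0,0,0,0,0,0.7],
    [0,0,0,0,0,0,0.75],
    [0,0,0,0,0,0,0.9],
    [0,0,0,0,0,0,0.9],
    [0,0,0,0,0,0,0.9],
  ],
)

```text
time_s: 9.6
tool_pos: [0.5882, 0.097, 0.0945]
tool_rot: [-180.0, -0.0, 73.2]
force: [-0.2, -0.1, -0.4]
grip_width: 0.0754
```

Call:
drive_tool(
  commands=[
    [0,0,-0.5,0,0,0,0.9],
    [0,0,-1.5,0,0,0,1],
    [0,0,-3,0,0,0,1],
    [0,0,-3,0,0,0,1],
    [0,0,-3,0,0,0,1],
    [0,0,-2,0,0,0,1],
    [0,0,-1,0,0,0,1],
    [0,0,0,0,0,0,1],
    [0,0,0,0,0,0,1],
  ],
)

```text
time_s: 10.35
tool_pos: [0.5882, 0.0969, 0.2349]
tool_rot: [180.0, 0.0, 73.2]
force: [-1.0, 0.4, 0.7]
grip_width: 0.0869
```

```bash
python3 - <<'E'
from h import *
o=env.get_obs(); print(o["time_s"],o["tool_pos"],o["tool_rot"],o["force"],o["grip_width"])
c=shot("wrist","w8")
print("circle",disc(c,(.588,.0935),.0357,.022)); print("disc",disc(c,(.588,.0935),.030,.036))
print(toolmove(o,[.5887,.3222,.2]))
cv2.imwrite("pics/w8c.png",cv2.resize(c["img"][120:320,150:416],None,fx=3,fy=3,interpolation=cv2.INTER_CUBIC))
E
```

```text
10.35 [0.58818353 0.09688333 0.23488617] [1.79962778e+02 1.54966073e-02 7.32049930e+01] [-0.99291699  0.38435716  0.70009538] 0.08691007648019622
circle (array([0.58620163, 0.09031961]), np.float64(0.033099634059811554), 47)
disc (array([0.58747617, 0.09403057]), np.float64(0.03156203146523797), 48)
[21.59 -6.46  3.48]
```

View pics/w8c.png

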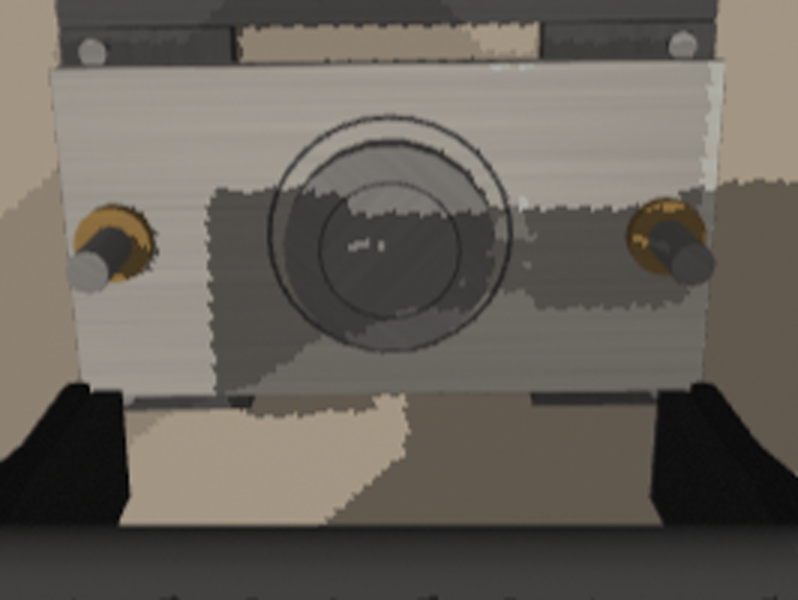

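```bash
python3 - <<'E'
from h import *
c=dict(np.load("w8.npz"))
f=lambda u,v,z: ray(c,[(150+u/3-.33,120+v/3-.33)],z)[0,:2]
a=(f(269,233,.022)+f(512,233,.022)+f(390,115,.022)+f(390,352,.022))/4
b=(f(319,250,.036)+f(460,250,.036)+f(390,182,.036)+f(390,318,.036))/4
print(a,b,(b-a)*1000,np.linalg.norm(f(390,182,.036)-f(390,318,.036)), np.linalg.norm(f(269,233,.022)-f(512,233,.022)))
E
```

```text
[0.58817547 0.09426905] [0.58781878 0.09360865] [-0.35669136 -0.66039729] 0.03959691027356208 0.0710152660793042
```

Call:
drive_tool(
  commands=[
    [0.9,-0.3,0,0,0,0,1],
    [2.2,-0.7,0,0,0,0,1],
    [3.3,-1,0.5,0,0,0,1],
    [3.6,-1,0.6,0,0,0,1],
    [3.6,-1,0.6,0,0,0,1],
    [3.3,-1,0.6,0,0,0,1],
    [2.4,-0.8,0.6,0,0,0,1],
    [1.5,-0.5,0.6,0,0,0,1],
    [0.8,-0.2,0,0,0,0,1],
    [0,0,0,0,0,0,1],
    [0,0,0,0,0,0,1],
  ],
)

```text
time_s: 11.32
tool_pos: [0.5882, 0.3222, 0.1989]
tool_rot: [-179.9, 0.1, 73.2]
force: [-0.5, -0.1, 0.1]
grip_width: 0.0873
```

```bash
python3 - <<'E'
from h import *
o=env.get_obs(); print(o["time_s"],o["tool_pos"],o["tool_rot"],o["force"],o["grip_width"])
c=shot("wrist","w9")
d=disc(c,(.5887,.3222),.021,.012); print("disc",d); print(toolmove(o,[*d[0],.0725]))
E
```

```text
11.3167 [0.58824642 0.32220253 0.19891989] [-1.79949395e+02  8.12682550e-02  7.32269217e+01] [-0.46544118 -0.08100338  0.12867005] 0.08732172910823803
disc (array([0.59144919, 0.321768  ]), np.float64(0.022198295795459056), 20)
[ 0.07  0.33 12.64]
```

View pics/w9.png

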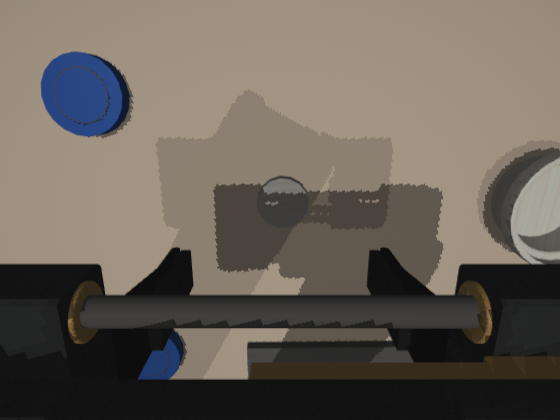

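```bash
python3 - <<'E'
from h import *
c=dict(np.load("w9.npz")); o=env.get_obs()
p=ray(c,[(283,201.5),(257,201),(309,201),(282,176.5),(282,228)],.012); print(p[0], (p[1]+p[2])/2,(p[3]+p[4])/2,np.linalg.norm(p[1]-p[2]))
q=np.r_[(p[1]+p[2]+p[3]+p[4])[:2]/4,.0735]; print(o["tool_pos"],toolmove(o,q))
E
```

```text
[0.59155528 0.32264642 0.012     ] [0.59167319 0.32304698 0.012     ] [0.59047166 0.32183559 0.012     ] 0.04183559699325341
[0.58889626 0.32118741 0.19930408] [ 0.2   0.17 12.58]
```

Call:
drive_tool(
  commands=[
    [0.1,0.1,1,0,0,0,1],
    [0.1,0.1,2.5,0,0,0,1],
    [0,0,3,0,0,0,1],
    [0,0,2.5,0,0,0,1],
    [0,0,1.7,0,0,0,1],
    [0,0,1,0,0,0,1],
    [0,0,0.5,0,0,0,1],
    [0,0,0.2,0,0,0,1],
    [0,0,0,0,0,0,1],
    [0,0,0,0,0,0,1],
  ],
)

```text
time_s: 12.2
tool_pos: [0.5917, 0.3242, 0.0771]
tool_rot: [179.9, -0.1, 73.2]
force: [0.3, 0.5, 0.9]
grip_width: 0.0873
```

```bash
python3 - <<'E'
from h import *
o=env.get_obs(); print(o["time_s"],o["tool_pos"],o["tool_rot"],o["force"])
c=shot("wrist","w10"); print(proj(c,[[*o["tool_pos"][:2],.012]]))
E
```

```text
12.2 [0.5916614  0.32422545 0.07706243] [ 1.79909071e+02 -8.33462585e-02  7.31914325e+01] [0.30269607 0.53871444 0.94231067]
[[278.2053945  272.48671293]]
```

View pics/w10.png

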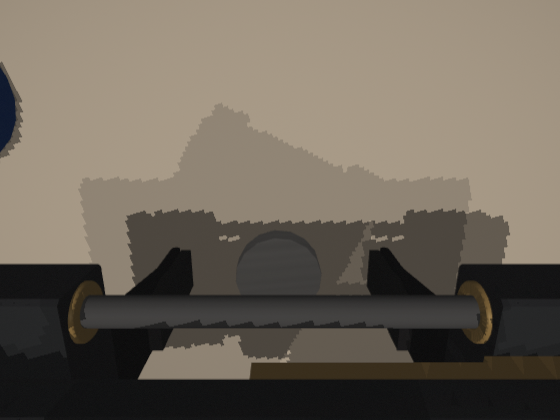

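Call:
drive_tool(
  commands=[
    [-0.2,0,0.2,0,0,0,0.8],
    [0,0,0.1,0,0,0,0.6],
    [0,0,0,0,0,0,0.4],
    [0,0,0,0,0,0,0],
    [0,0,0,0,0,0,0],
    [0,0,0,0,0,0,0],
    [0,0,0,0,0,0,0],
  ],
  force=25,
)

```text
time_s: 12.83
tool_pos: [0.5903, 0.322, 0.0728]
tool_rot: [180.0, 0.0, 73.2]
force: [-0.4, -0.2, 0.6]
grip_width: 0.0479
```

Call:
drive_tool(
  commands=[
    [0,0,0,0,0,0,0],
    [0,0,0,0,0,0,0],
    [0,0,0,0,0,0,0],
  ],
)

```text
time_s: 13.08
tool_pos: [0.5903, 0.322, 0.0727]
tool_rot: [180.0, -0.0, 73.2]
force: [0.0, 0.7, -0.4]
grip_width: 0.0401
```

Call:
drive_tool(
  commands=[
    [0,0,-0.5,0,0,0,0],
    [0,0,-1.5,0,0,0,0],
    [0,0,-2.5,0,0,0,0],
    [0,0,-2.5,0,0,0,0],
    [0,0,-1.5,0,0,0,0],
    [0,0,-0.5,0,0,0,0],
    [0,0,0,0,0,0,0],
    [0,0,0,0,0,0,0],
  ],
)

```text
time_s: 13.75
tool_pos: [0.5901, 0.3216, 0.1622]
tool_rot: [-180.0, 0.1, 73.2]
force: [-0.0, -0.4, -1.8]
grip_width: 0.0398
```

```bash
python3 - <<'E'
from h import *
from scipy.spatial.transform import Rotation as R
o=env.get_obs(); print(o["time_s"],o["tool_pos"],o["tool_rot"],o["force"],o["grip_width"])
c=shot("wrist","w11"); t=o["tool_pos"]
s=disc(c,t[:2],.021,t[2]-.0609); print(s)
M=R.from_euler("xyz",o["tool_rot"],degrees=True).as_matrix()
print("disc in tool mm",M.T@(np.r_[s[0],t[2]-.0609]-t)*1000)
print("fix",toolmove(o,[.5878,.0937,o["tool_pos"][2]]))
E
```

```text
13.75 [0.59005706 0.32158675 0.16217787] [-1.79985584e+02  5.47080878e-02  7.32082513e+01] [-0.03354749 -0.36183328 -1.76027942] 0.03978515835245362
(array([0.5918299 , 0.32556302]), np.float64(0.01970264716200291), 51)
disc in tool mm [ 4.37703834  0.56385178 60.89570847]
fix [-2.188e+01  6.370e+00  2.000e-02]
```

View pics/w11.png

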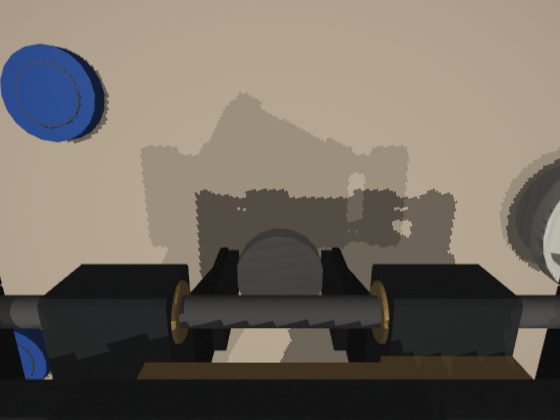

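```bash
python3 - <<'E'
from h import *
c=dict(np.load("w11.npz"))
g=c["img"][215:345,200:360]; g=cv2.convertScaleAbs(g,alpha=2.2)
cv2.imwrite("pics/w11c.png",cv2.resize(g,None,fx=4.6,fy=4.6,interpolation=cv2.INTER_CUBIC))
E
```

```text
(no output)
```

View pics/w11c.png

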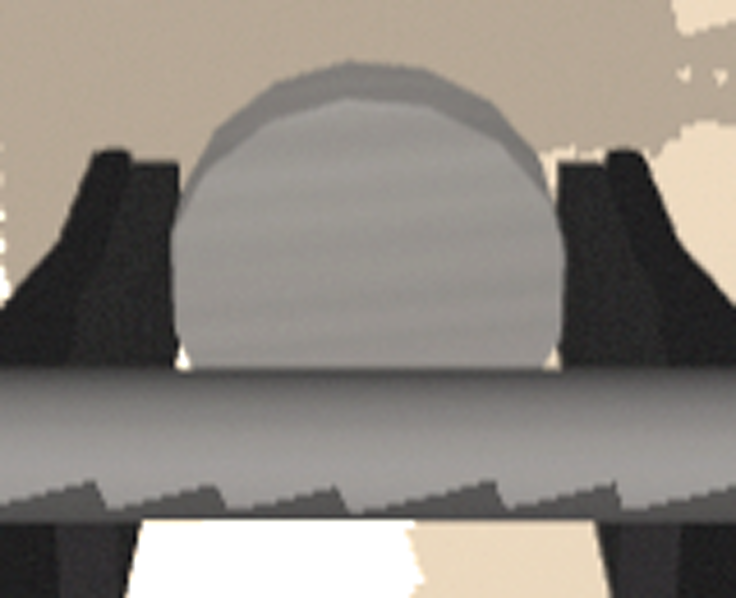

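```bash
python3 - <<'E'
from h import *
from scipy.spatial.transform import Rotation as R
c=dict(np.load("w11.npz")); o=env.get_obs(); t=o["tool_pos"]
M=R.from_euler("xyz",o["tool_rot"],degrees=True).as_matrix()
for px,d in (((278.5,236.7),.0609),((278.5,228.5),.0729),((279.8,270),.0609)):
    print(M.T@(ray(c,[px],t[2]-d)[0]-t)*1000)
E
```

```text
[20.04420283  0.35901384 60.86251917]
[19.71330396  0.33217285 72.86319876]
[ 3.28835577  0.94311514 60.89282561]
```

Call:
drive_tool(
  commands=[
    [-0.9,0.3,0,0,0,0,0],
    [-2.2,0.6,0,0,0,0,0],
    [-3.3,1,0,0,0,0,0],
    [-3.6,1,0,0,0,0,0],
    [-3.6,1,0,0,0,0,0],
    [-3.3,1,0,0,0,0,0],
    [-2.4,0.7,0,0,0,0,0],
    [-1.5,0.5,0,0,0,0,0],
    [-0.8,0.2,0,0,0,0,0],
    [0,0,0,0,0,0,0],
    [0,0,0,0,0,0,0],
    [0,0,0,0,0,0,0],
    [0,0,0,0,0,0,0],
  ],
)

```text
time_s: 14.88
tool_pos: [0.5879, 0.0992, 0.1627]
tool_rot: [-180.0, -0.1, 73.4]
force: [0.2, -0.5, -1.3]
grip_width: 0.0396
```

```bash
python3 - <<'E'
from h import *
o=env.get_obs(); print(o["time_s"],o["tool_pos"],o["tool_rot"],o["force"],o["grip_width"])
print("fix",toolmove(o,[.5880,.0959,.1095]))
E
```

```text
14.8833 [0.58790205 0.09916949 0.16269278] [-1.79975092e+02 -5.50912676e-02  7.33834951e+01] [ 0.16899426 -0.53013493 -1.31710331] 0.0396254461509372
fix [-0.32  0.11  5.32]
```

Call:
drive_tool(
  commands=[
    [-0.2,0,0.5,0,0,0,0],
    [0,0,1.5,0,0,0,0],
    [0,0,1.5,0,0,0,0],
    [0,0,0.9,0,0,0,0],
    [0,0,0.4,0,0,0,0],
    [0,0,0.1,0,0,0,0],
    [0,0,0,0,0,0,0],
    [0,0,0,0,0,0,0],
    [0,0,0,0,0,0,0],
  ],
)

```text
time_s: 15.63
tool_pos: [0.5882, 0.0953, 0.1145]
tool_rot: [179.9, -0.0, 73.2]
force: [0.2, -0.9, -0.9]
grip_width: 0.0404
```

```bash
python3 - <<'E'
from h import *
o=env.get_obs(); print(o["time_s"],o["tool_pos"],o["tool_rot"],o["force"],o["grip_width"])
print("fix",toolmove(o,[.5880,.0959,.1095]))
c=shot("wrist","w12")
g=cv2.convertScaleAbs(c["img"][150:350,180:380],alpha=1.6)
cv2.imwrite("pics/w12c.png",cv2.resize(g,None,fx=3,fy=3,interpolation=cv2.INTER_CUBIC))
E
```

```text
15.6333 [0.58820235 0.09526994 0.11454309] [ 1.79924148e+02 -2.64790788e-02  7.32133485e+01] [ 0.15225861 -0.88363112 -0.86461834] 0.04039010750316521
fix [ 0.05 -0.04  0.5 ]
```

View pics/w12c.png

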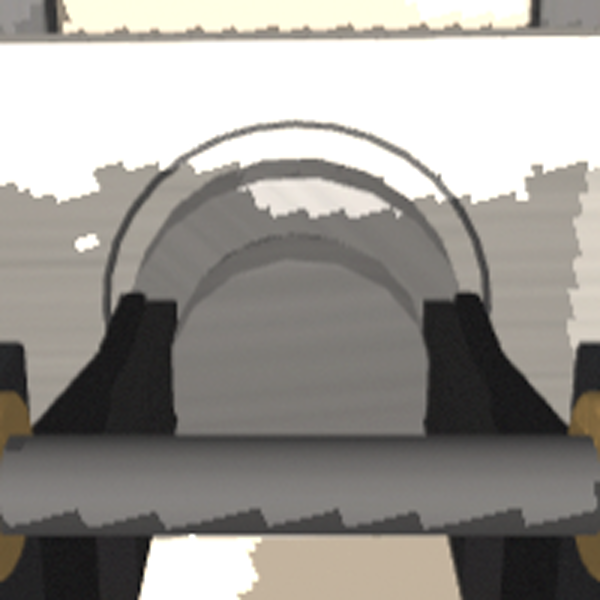

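```bash
python3 - <<'E'
from h import *
c=dict(np.load("w12.npz")); o=env.get_obs(); print(o["tool_pos"])
tx=np.array([np.cos(np.radians(73.3)),np.sin(np.radians(73.3)),0]); C=np.array([.5878,.0937,0])
R=lambda u,v,z: (ray(c,[(180+u/3,150+v/3)],z)[0]-C)@tx*1000
print("circle",R(298,124,.022)-36,"wide bottom",R(298,160,.022)-30,"wide top",R(298,177,.036)-30)
for z in (.040,.0413): print("narrow bottom",R(298,235,z)-21,"top",R(298,261,z+.012)-21)
E
```

```text
[0.58815577 0.09519775 0.11449364]
circle -0.9600035754090612 wide bottom -1.5483360892689575 wide top -0.512065521624681
narrow bottom -0.24133789092952185 top -0.16180148494881763
narrow bottom 0.22538090833012348 top 0.3404200774672965
```

Call:
drive_tool(
  commands=[
    [-0.1,0,0.2,0,0,0,0],
    [0,0,0.15,0,0,0,0],
    [0,0,0.1,0,0,0,0],
    [0,0,0,0,0,0,0],
    [0,0,0,0,0,0,0],
    [0,0,0,0,0,0,0],
  ],
)

```text
time_s: 16.18
tool_pos: [0.5874, 0.0942, 0.1092]
tool_rot: [180.0, -0.0, 73.2]
force: [0.2, -0.4, -1.4]
grip_width: 0.0397
```

Call:
drive_tool(
  commands=[
    [0,0,0.05,0,0,0,0],
    [0,0,0,0,0,0,0],
    [0,0,0,0,0,0,0],
  ],
)

```text
time_s: 16.43
tool_pos: [0.5874, 0.0941, 0.1087]
tool_rot: [180.0, 0.0, 73.2]
force: [-0.5, -0.6, -0.0]
grip_width: 0.0399
```

Call:
drive_tool(
  commands=[
    [0,0,0.03,0,0,0,0],
    [0,0,0,0,0,0,0],
    [0,0,0,0,0,0,0],
  ],
)

```text
time_s: 16.68
tool_pos: [0.5874, 0.0941, 0.1087]
tool_rot: [180.0, 0.0, 73.2]
force: [-0.2, -0.1, 0.7]
grip_width: 0.0401
```

Call:
drive_tool(
  commands=[
    [0,0,0,0,0,0,0.5],
    [0,0,0,0,0,0,0.55],
    [0,0,0,0,0,0,0.7],
    [0,0,0,0,0,0,0.8],
    [0,0,0,0,0,0,0.8],
    [0,0,0,0,0,0,0.8],
  ],
)

```text
time_s: 17.18
tool_pos: [0.5874, 0.0941, 0.1084]
tool_rot: [180.0, 0.0, 73.2]
force: [-0.3, -0.2, -0.3]
grip_width: 0.0655
```

Call:
drive_tool(
  commands=[
    [0,0,-0.5,0,0,0,0.8],
    [0,0,-1.5,0,0,0,0.8],
    [0,0,-3,0,0,0,0.8],
    [0,0,-3,0,0,0,0.8],
    [0,0,-3,0,0,0,0.8],
    [0,0,-1.5,0,0,0,0.8],
    [0,0,-0.5,0,0,0,0.8],
    [0,0,0,0,0,0,0.8],
    [0,0,0,0,0,0,0.8],
  ],
)

```text
time_s: 17.93
tool_pos: [0.587, 0.0939, 0.2376]
tool_rot: [-179.9, 0.0, 73.2]
force: [0.1, 0.1, -0.6]
grip_width: 0.0694
```

```bash
python3 - <<'E'
from h import *
o=env.get_obs(); print(o["time_s"],o["tool_pos"],o["tool_rot"],o["force"],o["grip_width"])
c=shot("wrist","w13")
g=cv2.convertScaleAbs(c["img"][120:320,150:416],alpha=1.5)
cv2.imwrite("pics/w13c.png",cv2.resize(g,None,fx=3,fy=3,interpolation=cv2.INTER_CUBIC))
shot("scene","s13"); shot("top","t13")
E
```

```text
17.9333 [0.58696231 0.0938711  0.23757105] [-1.79947932e+02  4.34531046e-02  7.32059939e+01] [ 0.12861403  0.1056988  -0.56011357] 0.06944476943805765
```

View pics/w13c.png

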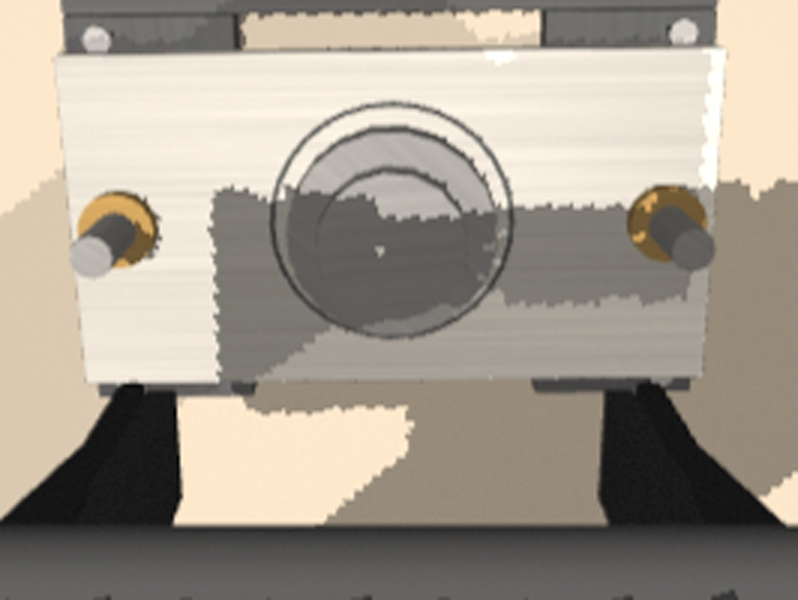

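```bash
python3 - <<'E'
from h import *
c=dict(np.load("w13.npz"))
f=lambda u,v,z: ray(c,[(150+u/3-.33,120+v/3-.33)],z)[0,:2]
a=(f(271,220,.022)+f(513,220,.022)+f(392,102,.022)+f(392,338,.022))/4
tx=np.array([np.cos(np.radians(73.3)),np.sin(np.radians(73.3))])
n=f(391.5,170,.048)-tx*.021; nb=f(391.5,167,.036)-tx*.021
w=f(393,128,.036)-tx*.030
for q in (n,nb,w,): print((q-a)*1000)
p=dict(np.load("s13.npz")); im=cv2.convertScaleAbs(p["img"][200:300,210:335],alpha=1.8); cv2.imwrite("pics/s13c.png",cv2.resize(im,None,fx=6,fy=6,interpolation=cv2.INTER_CUBIC))
t=dict(np.load("t13.npz")); im=cv2.convertScaleAbs(t["img"][215:275,330:430],alpha=2.5); cv2.imwrite("pics/t13c.png",cv2.resize(im,None,fx=8,fy=8,interpolation=cv2.INTER_CUBIC))
E
```

```text
[-0.15535991 -0.13017733]
[-0.61817313 -1.67385136]
[ 0.32179471 -0.04193227]
```

View pics/s13c.png

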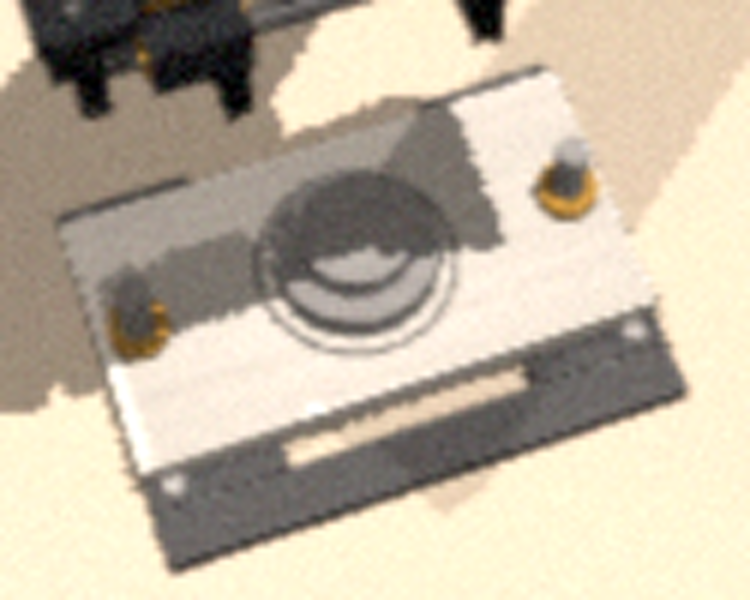

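```bash
python3 - <<'E'
from h import *
s=dict(np.load("scene0.npz")); t=dict(np.load("top0.npz"))
for c,b,n in ((s,(225.0,93.0),(261.4,133.6)),(t,(410.8,239.5),(361,249.6))):
    B=ray(c,[b],.062)[0]; N=ray(c,[n],.003)[0]; d=N-B; print(B,N,np.linalg.norm(d[:2]),np.degrees(np.arctan2(-d[0],d[1])))
o=env.get_obs(); print(toolmove(o,[.444,-.29,.26]))
E
```

```text
[ 0.44429108 -0.29563888  0.062     ] [ 0.41795421 -0.17528688  0.003     ] 0.1231999812406174 12.34357456860919
[ 0.44201501 -0.30328391  0.062     ] [ 0.41563269 -0.17967493  0.003     ] 0.1263930577153931 12.048074662029206
[-40.86  -2.57  -2.28]
```

Call:
drive_tool(
  commands=[
    [-1,0,0,0,0,0,1],
    [-2.5,-0.2,-0.2,0,0,0,1],
    [-3.8,-0.3,-0.3,0,0,0,1],
    [-4,-0.3,-0.3,0,0,0,1],
    [-4,-0.3,-0.2,0,0,0,1],
    [-4,-0.3,-0.2,0,0,0,1],
    [-4,-0.2,-0.2,0,0,0,1],
    [-4,-0.2,-0.2,0,0,0,1],
    [-4,-0.2,-0.2,0,0,0,1],
    [-4,-0.2,-0.2,0,0,0,1],
    [-3,-0.2,0,0,0,0,1],
    [-2,-0.1,0,0,0,0,1],
    [-1,-0.1,0,0,0,0,1],
    [0,0,0,0,0,-5,1],
    [0,0,0,0,0,-7,1],
    [0,0,0,0,0,-7,1],
    [0,0,0,0,0,-6,1],
    [0,0,0,0,0,-4,1],
    [0,0,0,0,0,0,1],
    [0,0,0,0,0,0,1],
  ],
)

```text
time_s: 19.75
tool_pos: [0.4432, -0.2931, 0.2581]
tool_rot: [-180.0, -0.0, 102.1]
force: [-0.8, 0.5, -0.5]
grip_width: 0.0871
```

```bash
python3 - <<'E'
from h import *
o=env.get_obs(); print(o["time_s"],o["tool_pos"],o["tool_rot"],o["force"],o["grip_width"],o["qpos"])
c=shot("wrist","w14")
cv2.imwrite("pics/w14c.png",cv2.convertScaleAbs(c["img"],alpha=1.5))
E
```

```text
19.75 [ 0.44321728 -0.29305782  0.25808237] [-1.79983721e+02 -4.40317653e-02  1.02147414e+02] [-0.80998797  0.483851   -0.47841342] 0.08707711839251589 [ 61.67724853   7.23760469 -33.29957162 101.65773709   4.1381561
  72.36768365  39.47678494]
```

View pics/w14c.png

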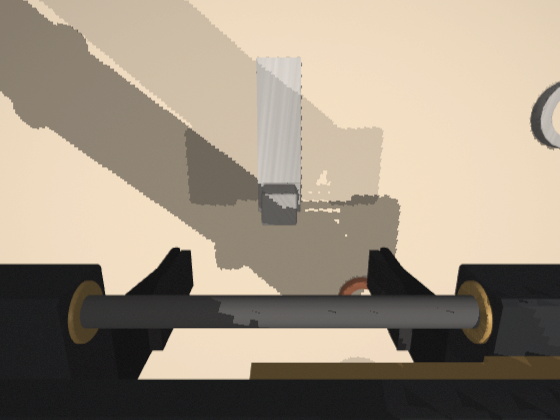

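```bash
python3 - <<'E'
from h import *
c=dict(np.load("w14.npz")); o=env.get_obs()
g=cv2.convertScaleAbs(c["img"][40:240,200:360],alpha=1.8); cv2.imwrite("pics/w14d.png",cv2.resize(g,None,fx=3,fy=3,interpolation=cv2.INTER_CUBIC))
t=dict(np.load("top0.npz")); print("collar",ray(t,[(439,202)],.012))
E
```

```text
collar [[ 0.55092094 -0.3963708   0.012     ]]
```

View pics/w14d.png

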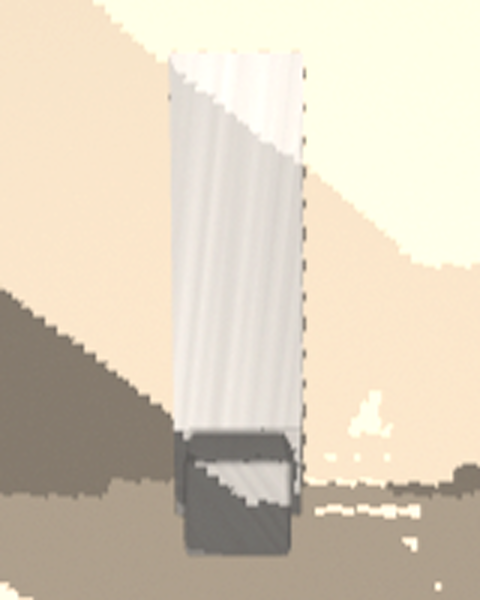

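```bash
python3 - <<'E'
from h import *
c=dict(np.load("w14.npz")); o=env.get_obs()
B=ray(c,[(279.3,208.8)],.062)[0]; N=ray(c,[(278.7,57.5)],.003)[0]; d=N-B
print(B,N,np.linalg.norm(d[:2]),np.degrees(np.arctan2(-d[0],d[1])))
print(o["tool_pos"],o["tool_rot"],toolmove(o,[*B[:2],.098]))
E
```

```text
[ 0.44490131 -0.30024822  0.062     ] [ 0.41838764 -0.17942605  0.003     ] 0.12369709175313309 12.377015344878105
[ 0.443234   -0.29321831  0.25819874] [-1.79988777e+02 -2.71427180e-02  1.02142477e+02] [-0.73  0.02 16.02]
```

Call:
drive_tool(
  commands=[
    [-0.4,0,1,0,0,0,1],
    [-0.3,0,2.5,0,0,0,1],
    [0,0,3,0,0,0,1],
    [0,0,3,0,0,0,1],
    [0,0,2.5,0,0,0,1],
    [0,0,2,0,0,0,1],
    [0,0,1.2,0,0,0,1],
    [0,0,0.6,0,0,0,1],
    [0,0,0.2,0,0,0,1],
    [0,0,0,0,0,0,1],
    [0,0,0,0,0,0,1],
  ],
)

```text
time_s: 20.72
tool_pos: [0.4455, -0.3011, 0.0996]
tool_rot: [179.9, 0.1, 102.2]
force: [-0.2, 0.1, 0.8]
grip_width: 0.0871
```

```bash
python3 - <<'E'
from h import *
o=env.get_obs(); print(o["time_s"],o["tool_pos"],o["tool_rot"],o["force"],o["grip_width"])
c=shot("wrist","w15")
cv2.imwrite("pics/w15c.png",cv2.convertScaleAbs(c["img"],alpha=1.5))
E
```

```text
20.7167 [ 0.44548752 -0.30109896  0.09959598] [1.79923836e+02 9.87053108e-02 1.02202116e+02] [-0.20100706  0.10808679  0.8425542 ] 0.08709512327280443
```

View pics/w15c.png

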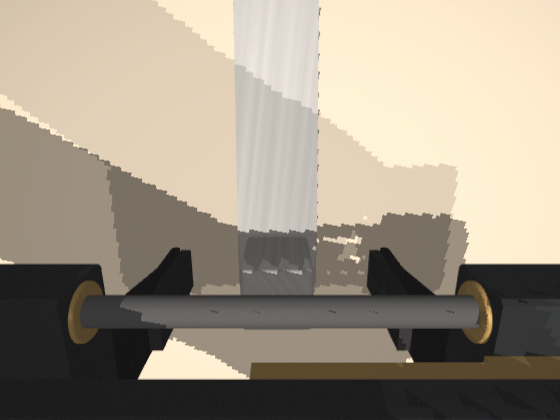

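Call:
drive_tool(
  commands=[
    [0,0,0,0,0,0,0.6],
    [0,0,0,0,0,0,0.4],
    [0,0,0,0,0,0,0],
    [0,0,0,0,0,0,0],
    [0,0,0,0,0,0,0],
    [0,0,0,0,0,0,0],
    [0,0,0,0,0,0,0],
    [0,0,0,0,0,0,0],
    [0,0,0,0,0,0,0],
    [0,0,0,0,0,0,0],
    [0,0,0,0,0,0,0],
    [0,0,0,0,0,0,0],
  ],
  force=50,
)

```text
time_s: 21.77
tool_pos: [0.4446, -0.3007, 0.0984]
tool_rot: [-180.0, -0.0, 102.2]
force: [-0.7, 0.0, 0.4]
grip_width: 0.0298
```

```bash
python3 - <<'E'
from h import *
o=env.get_obs(); print(o["time_s"],o["tool_pos"],o["tool_rot"],o["force"],o["grip_width"])
# fixture line and pre-insertion point
C=np.array([.5878,.0938]); a=np.radians(-16.5); x=np.array([np.cos(a),np.sin(a)]); y=np.array([-np.sin(a),np.cos(a)])
for yo in (-.200,-.215,-.114): print(yo,C+y*yo)
P=C-y*.21; print(toolmove(o,[*P,o["tool_pos"][2]]), P)
E
```

```text
21.7667 [ 0.44456895 -0.30066954  0.09841649] [-1.79987743e+02 -2.30203054e-04  1.02201502e+02] [-0.74256245  0.04631643  0.39409435] 0.029821852002324834
-0.2 [ 0.53099693 -0.09796395]
-0.215 [ 0.5267367  -0.11234624]
-0.114 [ 0.55542225 -0.01550545]
[17.11 12.25 -0.  ] [ 0.52815678 -0.10755214]
```

Call:
drive_tool(
  commands=[
    [0,0,0,0,0,2,0],
    [0,0,0,0,0,4,0],
    [0,0,0,0,0,5,0],
    [0,0,0,0,0,6,0],
    [0,0,0,0,0,5,0],
    [0,0,0,0,0,4,0],
    [0,0,0,0,0,2,0],
    [0,0,0,0,0,0.7,0],
    [0,0,0,0,0,0,0],
    [0,0,0,0,0,0,0],
  ],
)

```text
time_s: 22.6
tool_pos: [0.4447, -0.3003, 0.0984]
tool_rot: [-180.0, -0.0, 73.6]
force: [-0.2, 2.3, 1.1]
grip_width: 0.0294
```

```bash
python3 - <<'E'
from h import *
o=env.get_obs(); print(o["time_s"],o["tool_pos"],o["tool_rot"],o["force"],o["grip_width"])
print(toolmove(o,[.52816,-.10755,.0984]))
E
```

```text
22.6 [ 0.44468091 -0.30025289  0.09842495] [-1.79979041e+02 -1.92067193e-02  7.35735076e+01] [-0.23235351  2.33730723  1.12120829] 0.02944296579642697
[2.084e+01 2.560e+00 1.000e-02]
```

Call:
drive_tool(
  commands=[
    [0.5,0.1,0,0,0,0,0],
    [1.5,0.2,0,0,0,0,0],
    [2,0.2,0,0,0,0,0],
    [2.5,0.3,0,0,0,0,0],
    [2.5,0.3,0,0,0,0,0],
    [2.5,0.3,0,0,0,0,0],
    [2.5,0.3,0,0,0,0,0],
    [2.5,0.3,0,0,0,0,0],
    [2,0.3,0,0,0,0,0],
    [1.5,0.2,0,0,0,0,0],
    [0.8,0.1,0,0,0,0,0],
    [0,0,0,0,0,0,0],
    [0,0,0,0,0,0,0],
  ],
)

```text
time_s: 23.68
tool_pos: [0.5289, -0.1081, 0.0984]
tool_rot: [180.0, -0.0, 73.6]
force: [0.9, 1.1, -0.3]
grip_width: 0.0291
```

```bash
python3 - <<'E'
from h import *
o=env.get_obs(); print(o["time_s"],o["tool_pos"],o["tool_rot"],o["force"],o["grip_width"])
c=shot("wrist","w16")
cv2.imwrite("pics/w16c.png",cv2.convertScaleAbs(c["img"],alpha=1.5))
C=np.array([.5878,.0938]); a=np.radians(-16.5); x=np.array([np.cos(a),np.sin(a)]); y=np.array([-np.sin(a),np.cos(a)])
d=o["tool_pos"][:2]-C; print("in fixture",d@x,d@y)
c2=shot("scene","s16"); im=cv2.convertScaleAbs(c2["img"][130:310,150:390],alpha=1.6); cv2.imwrite("pics/s16c.png",cv2.resize(im,None,fx=3.3,fy=3.3,interpolation=cv2.INTER_CUBIC))
E
```

```text
23.6833 [ 0.52885482 -0.10813345  0.09841977] [ 1.79983801e+02 -3.30268845e-02  7.35664214e+01] [ 0.92618545  1.14825884 -0.3201354 ] 0.02908517452883519
in fixture 0.0008343965283615501 -0.21035911514225072
```

View pics/w16c.png

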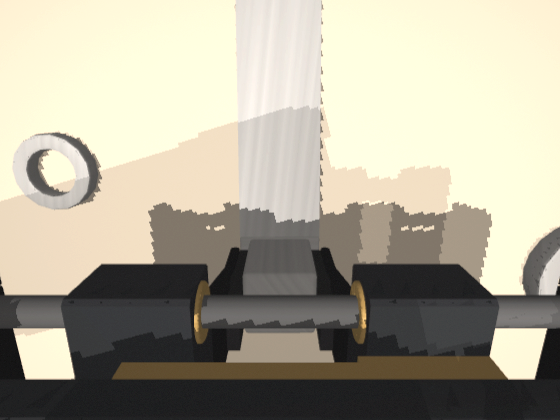

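View pics/s16c.png

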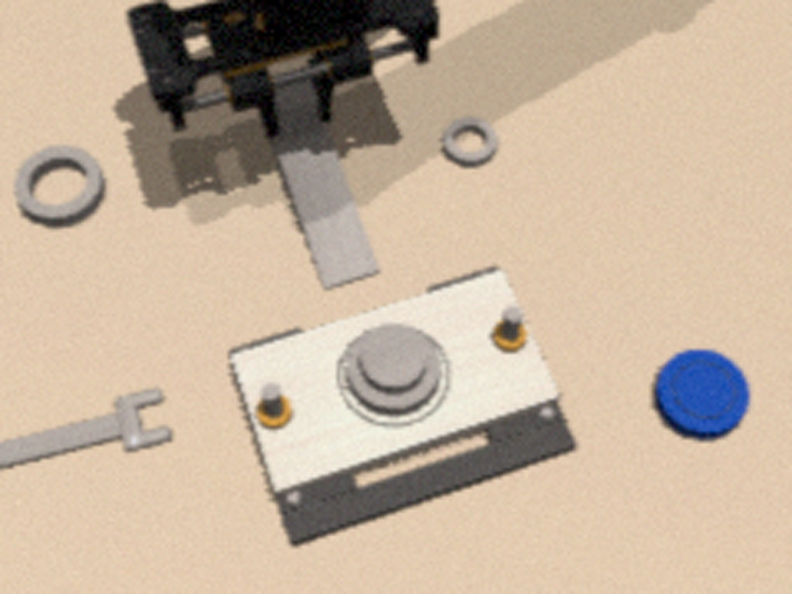

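Call:
drive_tool(
  commands=[
    [0.4,0,0,0,0,0,0],
    [0.8,0,0,0,0,0,0],
    [1,0,0,0,0,0,0],
    [1,0,0,0,0,0,0],
    [1,0,0,0,0,0,0],
    [1,0,0,0,0,0,0],
    [0.8,0,0,0,0,0,0],
    [0.6,0,0,0,0,0,0],
    [0.4,0,0,0,0,0,0],
    [0.2,0,0,0,0,0,0],
    [0,0,0,0,0,0,0],
    [0,0,0,0,0,0,0],
  ],
  force=60,
)

```text
time_s: 24.78
tool_pos: [0.5492, -0.0388, 0.0984]
tool_rot: [180.0, -0.1, 73.5]
force: [0.5, 1.5, -0.2]
grip_width: 0.0296
```

```bash
cat > st.py <<'E'
from h import *
o=env.get_obs(); print(o["time_s"],o["tool_pos"],o["tool_rot"],o["force"],o["grip_width"])
C=np.array([.5878,.0938]); a=np.radians(-16.5); x=np.array([np.cos(a),np.sin(a)]); y=np.array([-np.sin(a),np.cos(a)])
d=o["tool_pos"][:2]-C; print("in fixture",d@x,d@y,"push",o["force"][:2]@y)
E
python3 st.py; python3 - <<'E'
from h import *
c2=shot("scene","s17"); im=cv2.convertScaleAbs(c2["img"][130:310,150:390],alpha=1.6); cv2.imwrite("pics/s17c.png",cv2.resize(im,None,fx=3.3,fy=3.3,interpolation=cv2.INTER_CUBIC))
E
```

```text
24.7833 [ 0.54923853 -0.03875401  0.09844491] [ 1.79997174e+02 -6.67075301e-02  7.35263313e+01] [ 0.4559172   1.50023059 -0.23780681] 0.029593332011976538
in fixture 0.0006738702439662292 -0.13804745293691312 push 1.5679381802978647
```

View pics/s17c.png

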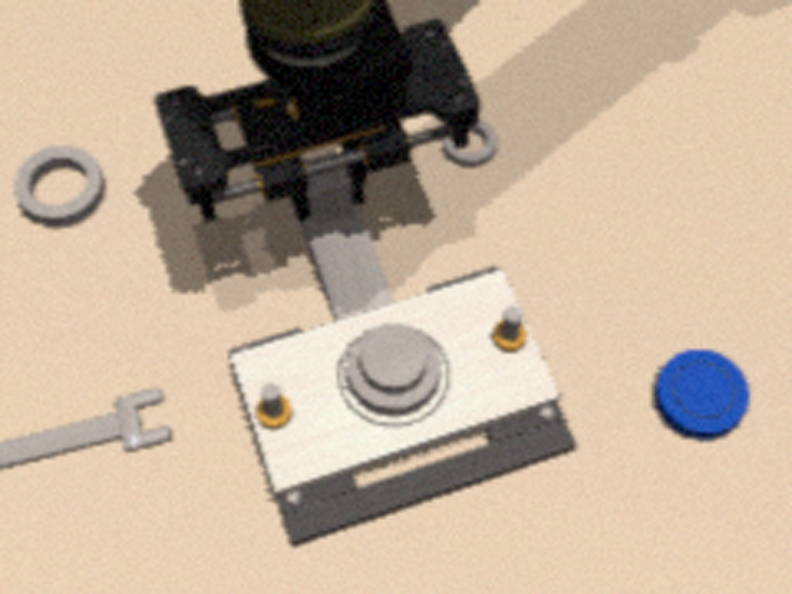

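Call:
drive_tool(
  commands=[
    [0.2,0,0,0,0,0,0],
    [0.2,0,0,0,0,0,0],
    [0,0,0,0,0,0,0],
  ],
)

```text
time_s: 25.08
tool_pos: [0.5503, -0.036, 0.0984]
tool_rot: [180.0, 0.0, 73.5]
force: [-0.3, -1.1, -0.0]
grip_width: 0.0297
```

Call:
drive_tool(
  commands=[
    [0.1,0,0,0,0,0,0],
    [0.1,0,0,0,0,0,0],
    [0,0,0,0,0,0,0],
  ],
)

```text
time_s: 25.33
tool_pos: [0.5509, -0.0337, 0.0984]
tool_rot: [180.0, -0.0, 73.5]
force: [-0.9, -1.1, -1.5]
grip_width: 0.0296
```

Call:
drive_tool(
  commands=[
    [0.1,0,0,0,0,0,0],
    [0.1,0,0,0,0,0,0],
    [0,0,0,0,0,0,0],
  ],
)

```text
time_s: 25.58
tool_pos: [0.5512, -0.0323, 0.0984]
tool_rot: [-180.0, 0.1, 73.5]
force: [-1.3, -3.7, 1.0]
grip_width: 0.0294
```

Call:
drive_tool(
  commands=[
    [0.1,0,0,0,0,0,0],
    [0.1,0,0,0,0,0,0],
    [0,0,0,0,0,0,0],
  ],
)

```text
time_s: 25.83
tool_pos: [0.5514, -0.0319, 0.0984]
tool_rot: [-180.0, 0.2, 73.4]
force: [-3.1, -7.1, 1.8]
grip_width: 0.0298
```

```bash
python3 st.py
```

```text
25.8333 [ 0.55144446 -0.03194143  0.09844174] [-179.96701927    0.18330505   73.44948368] [-3.09215219 -7.12338338  1.79573607] 0.02975047346640465
in fixture 0.0008540865766938494 -0.13088890031151007 push -7.708259234844254
```

Call:
drive_tool(
  commands=[
    [0.15,0,0,0,0,0,0],
    [0.15,0,0,0,0,0,0],
    [0.15,0,0,0,0,0,0],
    [0,0,0,0,0,0,0],
  ],
)

```text
time_s: 26.17
tool_pos: [0.5518, -0.0312, 0.0984]
tool_rot: [-179.9, 0.5, 73.3]
force: [-6.7, -13.5, 6.2]
grip_width: 0.0299
```

Call:
drive_tool(
  commands=[
    [0.15,0,0,0,0,0,0],
    [0.15,0,0,0,0,0,0],
    [0.15,0,0,0,0,0,0],
    [0,0,0,0,0,0,0],
  ],
)

```text
time_s: 26.5
tool_pos: [0.5532, -0.0273, 0.0984]
tool_rot: [-179.9, 0.5, 73.3]
force: [-5.6, -13.7, 5.1]
grip_width: 0.0294
```

Call:
drive_tool(
  commands=[
    [0.1,0,0,0,0,0,0],
    [0.1,0,0,0,0,0,0],
    [0.1,0,0,0,0,0,0],
    [0,0,0,0,0,0,0],
  ],
)

```text
time_s: 26.83
tool_pos: [0.5542, -0.0245, 0.0984]
tool_rot: [-179.9, 0.5, 73.3]
force: [-4.4, -14.3, 4.5]
grip_width: 0.0299
```

```bash
python3 st.py
```

```text
26.8333 [ 0.55419045 -0.02454044  0.09842728] [-179.94408386    0.49365822   73.28130672] [ -4.35271842 -14.30034393   4.45862661] 0.02986684491703394
in fixture 0.0013849960199520533 -0.12301277436917696 push -14.947690799917014
```

Call:
drive_tool(
  commands=[
    [0.15,0,0,0,0,0,0],
    [0.15,0,0,0,0,0,0],
    [0.15,0,0,0,0,0,0],
    [0.15,0,0,0,0,0,0],
    [0,0,0,0,0,0,0],
  ],
)

```text
time_s: 27.25
tool_pos: [0.5561, -0.0186, 0.0984]
tool_rot: [-180.0, 0.5, 73.3]
force: [-4.7, -13.4, 3.8]
grip_width: 0.0291
```

Call:
drive_tool(
  commands=[
    [0.1,0,0,0,0,0,0],
    [0.1,0,0,0,0,0,0],
    [0.1,0,0,0,0,0,0],
    [0,0,0,0,0,0,0],
    [0,0,0,0,0,0,0],
  ],
)

```text
time_s: 27.67
tool_pos: [0.5569, -0.0159, 0.0984]
tool_rot: [-180.0, 0.5, 73.3]
force: [-5.1, -14.7, 3.9]
grip_width: 0.0295
```

```bash
python3 st.py; python3 - <<'E'
from h import *
c2=shot("scene","s18"); im=cv2.convertScaleAbs(c2["img"][130:310,150:390],alpha=1.6); cv2.imwrite("pics/s18c.png",cv2.resize(im,None,fx=3.3,fy=3.3,interpolation=cv2.INTER_CUBIC))
c=shot("wrist","w18"); cv2.imwrite("pics/w18c.png",cv2.convertScaleAbs(c["img"],alpha=1.5))
E
```

```text
27.6667 [ 0.5569226  -0.01587921  0.09841396] [-179.95981312    0.47911237   73.27452643] [ -5.10781522 -14.70860355   3.92755017] 0.029470313956702885
in fixture 0.0015447187539149136 -0.11393224846185773 push -15.553597260338275
```

View pics/s18c.png

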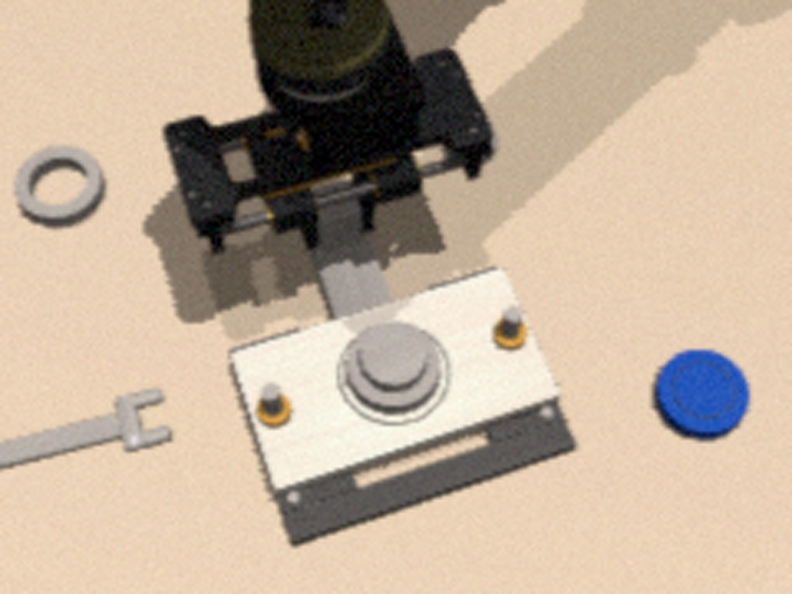

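View pics/w18c.png

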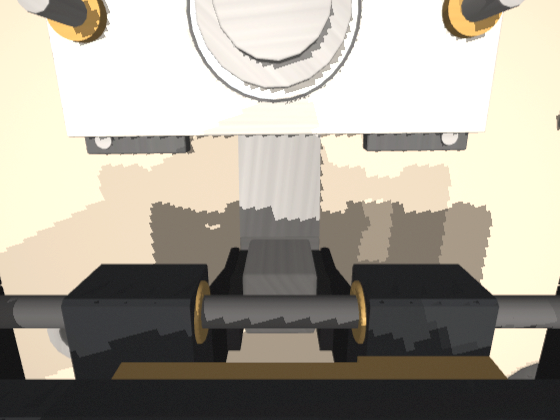

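```bash
python3 - <<'E'
from h import *
a=dict(np.load("s17.npz")); b=dict(np.load("s18.npz"))
for h in (0,.003): print(proj(a,[.5878,.0938,.040+h]))
A,B=[cv2.cvtColor(i["img"],cv2.COLOR_BGR2GRAY).astype(np.float32) for i in (a,b)]
for n,(x,y,w,h) in {"stack":(251,224,36,36),"blue":(345,232,36,36),"crossbar+edge":(232,255,95,40)}.items():
    hw=cv2.createHanningWindow((w,h),cv2.CV_32F); print(n,cv2.phaseCorrelate(A[y:y+h,x:x+w],B[y:y+h,x:x+w],hw))
E
python3 st.py
```

```text
[[268.28213013 239.18605757]]
[[268.26826909 238.55037106]]
stack ((0.0627873044632068, -0.3270301528696997), 0.9813052327544601)
blue ((0.13457271022035755, 0.012325564725109928), 0.9777403740603247)
crossbar+edge ((0.12184932139737725, 0.05789269473682168), 1.0422638860841593)
27.7667 [ 0.55696774 -0.01587773  0.09844775] [-179.96557834    0.47637455   73.27646734] [ -3.85899634 -14.29585711   4.38758186] 0.02949586080471339
in fixture 0.0015875801139582542 -0.11391801098041515 push -14.803164100028525
```

```bash
python3 - <<'E'
from h import *
a0=dict(np.load("s16.npz"))["img"].astype(np.float32); a1=dict(np.load("s17.npz"))["img"].astype(np.float32)
ims=[env.read_camera("scene")["img"].astype(np.float32) for _ in range(3)]; b=dict(np.load("s18.npz"))
ims.append(b["img"].astype(np.float32))
g=lambda i: cv2.cvtColor(i/255,cv2.COLOR_BGR2GRAY)
A=g((a0+a1)/2); A1=g(a1); B=g(sum(ims)/4)
def ecc(T,I,x,y,w,h):
    W=np.eye(2,3,dtype=np.float32)
    r,W=cv2.findTransformECC(T[y:y+h,x:x+w],I[y:y+h,x:x+w],W,cv2.MOTION_TRANSLATION,(3,200,1e-7),None,3); return W[:,2],r
c=b
def box(P,z,r):
    u=proj(c,[[*P,z]])[0]; return int(u[0]-r),int(u[1]-r),2*r,2*r
print("stack",ecc(A1,B,*box((.5878,.0938),.035,20)),ecc(A,B,*box((.5878,.0938),.035,20)),ecc(A1,B,*box((.5878,.0938),.035,15)))
for bx in ((345,232,36,36),(345,225,60,55),(410,330,36,40),(185,240,25,25)): print("ref",ecc(A1,B,*bx))
E
```

```text
stack (array([ 0.09800719, -0.4469673 ], dtype=float32), 0.8845147414711274) (array([ 0.15143551, -0.41036603], dtype=float32), 0.8382362595575711) (array([-0.00707602, -0.5837486 ], dtype=float32), 0.9664990998212553)
ref (array([-0.01318243,  0.01530397], dtype=float32), 0.9997737135528482)
ref (array([-0.00249994,  0.0114011 ], dtype=float32), 0.9997878898870352)
ref (array([0.00888005, 0.01881143], dtype=float32), 0.9996726964418763)
ref (array([-0.01272438, -0.01823496], dtype=float32), 0.9984236171186722)
```

```bash
python3 - <<'E'
from h import *
c=dict(np.load("w18.npz"))
for n,(x,y,w,h) in {"L":(40,100,160,70),"R":(350,100,160,70)}.items():
    cv2.imwrite(f"pics/w18{n}.png",cv2.resize(cv2.convertScaleAbs(c["img"][y:y+h,x:x+w],alpha=1.0),None,fx=5,fy=5,interpolation=cv2.INTER_CUBIC))
E
```

```text
(no output)
```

View pics/w18L.png

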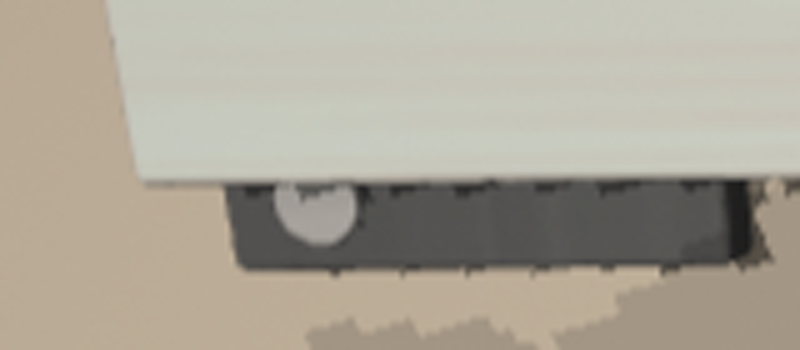

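View pics/w18R.png

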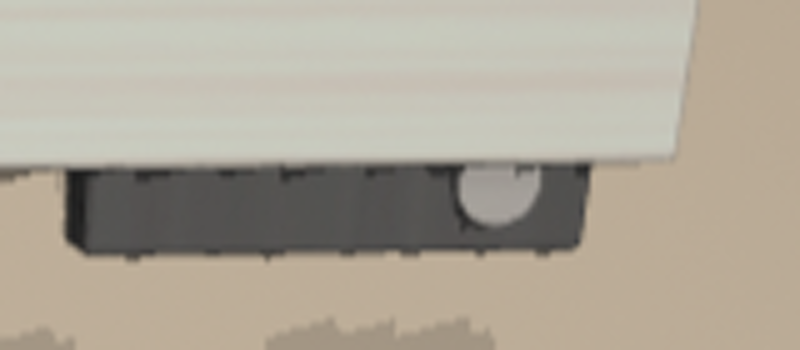

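```bash
python3 - <<'E'
from h import *
from scipy.optimize import brentq
c=dict(np.load("w18.npz"))
w=lambda p,q,z: np.linalg.norm(np.diff(ray(c,[p,q],z),axis=0))
zr=[brentq(lambda z:w(p,q,z)-.19,-.03,.08) for p,q in (((87.6,153.6),(466.2,150)),((87,153.8),(466.6,150.2)),((85.4,137.2),(467.6,134)))]
zp=brentq(lambda z:w((67.6,136.4),(484.8,131.4),z)-.19,-.03,.08)
print(zr,zp,[zp-z-.012 for z in zr])
E
```

```text
[0.009020516909445206, 0.009527074343642222, 0.008345455380263482] 0.02336666911054988 [0.0023461522011046752, 0.0018395947669076589, 0.003021213730286399]
```

Call:
drive_tool(
  commands=[
    [0.1,0,0,0,0,0,0],
    [0.1,0,0,0,0,0,0],
    [0.1,0,0,0,0,0,0],
    [0,0,0,0,0,0,0],
    [0,0,0,0,0,0,0],
    [0,0,0,0,0,0,0],
    [0,0,0,0,0,0,0],
    [0,0,0,0,0,0,0],
  ],
)

```text
time_s: 28.58
tool_pos: [0.5578, -0.013, 0.0984]
tool_rot: [-180.0, 0.5, 73.3]
force: [-4.9, -13.8, 3.4]
grip_width: 0.0297
```

```bash
python3 st.py; python3 - <<'E'
from h import *
c=shot("wrist","w19"); cv2.imwrite("pics/w19c.png",cv2.convertScaleAbs(c["img"],alpha=1.2))
c2=shot("scene","s19"); im=cv2.convertScaleAbs(c2["img"][130:310,150:390],alpha=1.6); cv2.imwrite("pics/s19c.png",cv2.resize(im,None,fx=3.3,fy=3.3,interpolation=cv2.INTER_CUBIC))
E
```

```text
28.5833 [ 0.55781858 -0.01303359  0.09843085] [-179.96438216    0.47671692   73.26719702] [ -4.90135867 -13.81779199   3.4498514 ] 0.0296914830422287
in fixture 0.0015956068469858767 -0.1109493376309472 push -14.640832727461138
```

View pics/w19c.png

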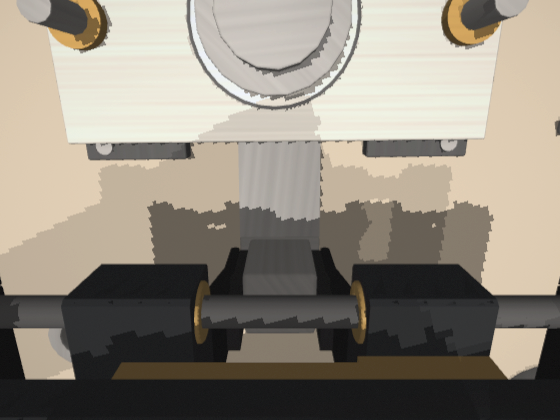

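View pics/s19c.png

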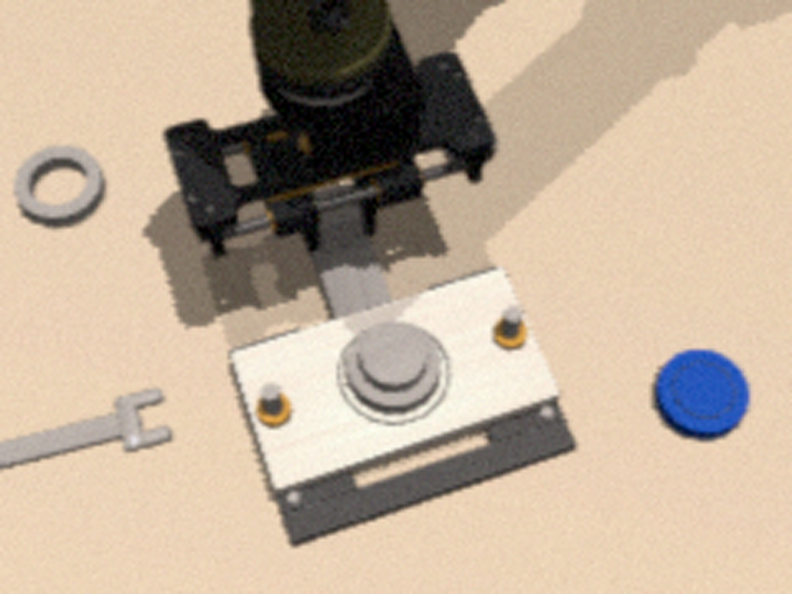

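```bash
python3 st.py; python3 -c "
from cell import env
print(env.sign_off()); o=env.get_obs(); print(o['time_s'],o['tool_pos'],o['force'],o['grip_width'])"
```

```text
28.6833 [ 0.55782563 -0.0130495   0.09844167] [-179.96653072    0.47966244   73.26895649] [ -4.29078431 -13.27316617   5.05096565] 0.029833184869802232
in fixture 0.0016068837279796279 -0.11096258813061878 push -13.945222255426417
the job is handed in; nothing more can be done
None
the job is handed in; nothing more can be done
```

I stacked the wide disc and then the narrow disc on the plate. I then gripped the wedge by its block, slid it in along the bench and pushed it under the loaded plate. The job is handed in with the wedge still gripped (29.7 mm opening, 60 N set). The last clock reading was 28.7 s, against the 72 s limit, and the hand-in gave no verdict.

**Disc centring:** the wrist camera put both discs within about 1 mm of the scribed circle. One reading of the narrow disc's underside rim gave 1.8 mm. I did not re-measure the centring after the lift, but the last pictures show the stack unmoved.

**Plate lift:** the estimates did not fully agree, though all fall within the 1.5–5 mm band:
- **Tool travel:** about 19–20 mm past first contact, which gives about 3.3 mm of lift.
- **Camera checks:** 2.2–2.8 mm (scene) and 1.8–3.0 mm (wrist), both taken before the final 3 mm of push. That push adds about 0.5 mm, so they suggest about 2.3–3.5 mm.

**Push and tilt:** the push was steady at about 14 N. The tool tilted about 0.5°, and the block showed no slip in the grip.

**Bystanders:** the bearing and small bearing look unmoved in the pictures. I did not measure them or the collar again at the end.

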